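# Get the egg steamer ready for breakfast

### The job

Get the egg steamer ready: first turn the black lock collar clockwise until its white pointer is at the green locked mark, and only then move every egg from the bamboo egg board into the steamer's dimpled pockets, one to a pocket, gripping lightly and setting each down softly, as eggs crack. Also stand the aluminium dosing cup upright on the ring of the grey filling plate with its spout pointing at the blue filler port. Leave the milk pitcher and the tamper in its red holder where they are.

Things in the scene. Friction and masses are not known exactly. Their poses are not given: they have to be found in the camera images.
- steamer: Egg steamer, fixed: a white housing with an aluminium rack on top, 250 mm (its x) by 175 mm (its y) by 50 mm high, flat top at 50 mm. Origin: centre of its underside; z up. Five round pockets in the top, and the lock collar in the corner at its -x, -y.
- pocket1 (a point): Centre of the mouth of pocket 1, on the rack's top face: a round hole 32 mm across with a 2 mm bevel, 20 mm deep. An egg sits on its rim with its origin 15 mm above this point, whichever end is up. Pockets are 72 to 74 mm apart, centre to centre.
- pocket2 (a point): Centre of the mouth of pocket 2, on the rack's top face: a round hole 32 mm across with a 2 mm bevel, 20 mm deep. An egg sits on its rim with its origin 15 mm above this point, whichever end is up. Pockets are 72 to 74 mm apart, centre to centre.
- pocket3 (a point): Centre of the mouth of pocket 3, on the rack's top face: a round hole 32 mm across with a 2 mm bevel, 20 mm deep. An egg sits on its rim with its origin 15 mm above this point, whichever end is up. Pockets are 72 to 74 mm apart, centre to centre.
- pocket4 (a point): Centre of the mouth of pocket 4, on the rack's top face: a round hole 32 mm across with a 2 mm bevel, 20 mm deep. An egg sits on its rim with its origin 15 mm above this point, whichever end is up. Pockets are 72 to 74 mm apart, centre to centre.
- pocket5 (a point): Centre of the mouth of pocket 5, on the rack's top face: a round hole 32 mm across with a 2 mm bevel, 20 mm deep. An egg sits on its rim with its origin 15 mm above this point, whichever end is up. Pockets are 72 to 74 mm apart, centre to centre.
- collar (a joint): Turn of the lock collar about its upright axis, rad: 0 = pointer at the red open mark, 1.3 = end stop, pointer at the green locked mark. It grows clockwise seen from above; light friction (about 0.06 N m), stays where it is left.
- collar_top (a point): Centre of the top of the lock collar, on its axis: a black ribbed round collar 54 mm in diameter, its top 31 mm above the rack's top face, to be gripped across its diameter from above. A white line on top and a low white pointer lug (to 36 mm from the axis, 7 mm high; it has no contact) show where it points.
- pointer (a point): Tip of the white pointer lug of the collar, 36 mm from the axis.
- lock_mark (a point): Green dot on the rack's top face, 42 mm from the collar's axis: the locked mark. A red dot likewise is the open mark.
- egg_board: Bamboo egg board, fixed: 230 mm (its x) by 160 mm (its y) by 22 mm high, with five square-cut seats 32 mm wide, 72 mm or more apart, in which the eggs stand at the start. Origin: centre of its underside.
- egg1: Egg, brown or cream, 44 mm in diameter, 54 mm long, 58 g; may be absent. Origin: on its axis at its widest place, 22 mm from the blunt end, 32 mm from the narrow end; z points to the narrow end (up at the start, origin about 37 mm above the worktop). Cracks if pressed onto the steamer with over 25 N, dropped on it from 5 cm or squeezed with over 50 N a finger. Friction about 0.6; rolls little.
- egg2: Egg, brown or cream, 44 mm in diameter, 54 mm long, 58 g; may be absent. Origin: on its axis at its widest place, 22 mm from the blunt end, 32 mm from the narrow end; z points to the narrow end (up at the start, origin about 37 mm above the worktop). Cracks if pressed onto the steamer with over 25 N, dropped on it from 5 cm or squeezed with over 50 N a finger. Friction about 0.6; rolls little.
- egg3: Egg, brown or cream, 44 mm in diameter, 54 mm long, 58 g; may be absent. Origin: on its axis at its widest place, 22 mm from the blunt end, 32 mm from the narrow end; z points to the narrow end (up at the start, origin about 37 mm above the worktop). Cracks if pressed onto the steamer with over 25 N, dropped on it from 5 cm or squeezed with over 50 N a finger. Friction about 0.6; rolls little.
- egg4: Egg, brown or cream, 44 mm in diameter, 54 mm long, 58 g; may be absent. Origin: on its axis at its widest place, 22 mm from the blunt end, 32 mm from the narrow end; z points to the narrow end (up at the start, origin about 37 mm above the worktop). Cracks if pressed onto the steamer with over 25 N, dropped on it from 5 cm or squeezed with over 50 N a finger. Friction about 0.6; rolls little.
- egg5: Egg, brown or cream, 44 mm in diameter, 54 mm long, 58 g; may be absent. Origin: on its axis at its widest place, 22 mm from the blunt end, 32 mm from the narrow end; z points to the narrow end (up at the start, origin about 37 mm above the worktop). Cracks if pressed onto the steamer with over 25 N, dropped on it from 5 cm or squeezed with over 50 N a finger. Friction about 0.6; rolls little.
- fill_plate: Grey filling plate, fixed, 140 mm by 124 mm by 12 mm high. Origin: on the underside, below the ring's centre; its x points from the ring's centre to the blue port; z up.
- ring_centre (a point): Centre of the black ring (69 mm outside) printed on top of the filling plate, where the cup stands.
- spout_target (a point): Point on the plate's top, 37 mm from the ring's centre towards the blue filler port (a flush disc 26 mm across, 57 mm from the ring's centre): the cup's spout belongs above it.
- cup: Aluminium dosing cup, loose, open on top, 54 to 56 mm in diameter, 46 mm high, wall 3 mm, 110 g. Origin: centre of its underside; z up; its x points to the spout.
- cup_spout (a point): Tip of the cup's spout, a small lip 11 mm wide with a blue stripe just under the rim, 37 mm from the cup's axis and 43 mm above its underside.
- pitcher: Chrome milk pitcher, bystander, loose, 84 mm in diameter, 85 mm high, handle at +y. Origin: centre of its underside.
- tamper_holder: Tamper standing in its red silicone holder, bystander, loose, 74 mm in diameter, 88 mm high. Origin: centre of its underside.
Not all that is in view belongs to the job. What is shaped like the egg4 but orange, pink or turquoise is not meant.

How it is judged (in metres and radians):
On the way, in this order (a step that is already met when the one before it is completed fails the run):
1. the lock collar is at its locked mark (value of joint collar above 1.2 rad), for 0.2 s.
2. every egg sits in a pocket of the steamer (((horizontal distance between egg1 and pocket1 below 0.012 m and z of egg1 in the frame of steamer below 0.074 m) or (horizontal distance between egg1 and pocket2 below 0.012 m and z of egg1 in the frame of steamer below 0.074 m) or (horizontal distance between egg1 and pocket3 below 0.012 m and z of egg1 in the frame of steamer below 0.074 m) or (horizontal distance between egg1 and pocket4 below 0.012 m and z of egg1 in the frame of steamer below 0.074 m) or (horizontal distance between egg1 and pocket5 below 0.012 m and z of egg1 in the frame of steamer below 0.074 m)) and ((horizontal distance between egg2 and pocket1 below 0.012 m and z of egg2 in the frame of steamer below 0.074 m) or (horizontal distance between egg2 and pocket2 below 0.012 m and z of egg2 in the frame of steamer below 0.074 m) or (horizontal distance between egg2 and pocket3 below 0.012 m and z of egg2 in the frame of steamer below 0.074 m) or (horizontal distance between egg2 and pocket4 below 0.012 m and z of egg2 in the frame of steamer below 0.074 m) or (horizontal distance between egg2 and pocket5 below 0.012 m and z of egg2 in the frame of steamer below 0.074 m)) and ((horizontal distance between egg3 and pocket1 below 0.012 m and z of egg3 in the frame of steamer below 0.074 m) or (horizontal distance between egg3 and pocket2 below 0.012 m and z of egg3 in the frame of steamer below 0.074 m) or (horizontal distance between egg3 and pocket3 below 0.012 m and z of egg3 in the frame of steamer below 0.074 m) or (horizontal distance between egg3 and pocket4 below 0.012 m and z of egg3 in the frame of steamer below 0.074 m) or (horizontal distance between egg3 and pocket5 below 0.012 m and z of egg3 in the frame of steamer below 0.074 m)) and ((horizontal distance between egg4 and pocket1 below 0.012 m and z of egg4 in the frame of steamer below 0.074 m) or (horizontal distance between egg4 and pocket2 below 0.012 m and z of egg4 in the frame of steamer below 0.074 m) or (horizontal distance between egg4 and pocket3 below 0.012 m and z of egg4 in the frame of steamer below 0.074 m) or (horizontal distance between egg4 and pocket4 below 0.012 m and z of egg4 in the frame of steamer below 0.074 m) or (horizontal distance between egg4 and pocket5 below 0.012 m and z of egg4 in the frame of steamer below 0.074 m)) and ((horizontal distance between egg5 and pocket1 below 0.012 m and z of egg5 in the frame of steamer below 0.074 m) or (horizontal distance between egg5 and pocket2 below 0.012 m and z of egg5 in the frame of steamer below 0.074 m) or (horizontal distance between egg5 and pocket3 below 0.012 m and z of egg5 in the frame of steamer below 0.074 m) or (horizontal distance between egg5 and pocket4 below 0.012 m and z of egg5 in the frame of steamer below 0.074 m) or (horizontal distance between egg5 and pocket5 below 0.012 m and z of egg5 in the frame of steamer below 0.074 m))), for 0.3 s.
At the end, for the whole second after the job is handed in: Collar over 1.2 rad of 1.3; every egg present at rest in a pocket (its widest place within 12 mm of the centre, under 24 mm above its mouth); cup at rest, upright on the filling plate within 12 mm of the ring's centre, spout tip within 14 mm of its target point (all of step 2 and value of joint collar above 1.2 rad and linear speed of each of egg1, egg2, egg3, egg4, egg5, cup below 0.02 m/s and horizontal distance between cup and ring_centre below 0.012 m and horizontal distance between cup_spout and spout_target below 0.014 m and angle between cup's own z axis and vertical below 0.1 rad and z of cup in the frame of fill_plate below 0.017 m); the robot touches nothing.
It fails at once if an egg is set on the steamer before the collar is locked (not (value of joint collar above 1.1 rad) and contact force between any of egg1, egg2, egg3, egg4, egg5 and steamer above 0.3 N).
It fails at once if an egg held in the fingers is pressed onto the steamer with more than 25 N ((contact force between egg1 and steamer above 25 N and contact force between egg1 and the fingers above 1 N) or (contact force between egg2 and steamer above 25 N and contact force between egg2 and the fingers above 1 N) or (contact force between egg3 and steamer above 25 N and contact force between egg3 and the fingers above 1 N) or (contact force between egg4 and steamer above 25 N and contact force between egg4 and the fingers above 1 N) or (contact force between egg5 and steamer above 25 N and contact force between egg5 and the fingers above 1 N)).
It fails at once if an egg hits the steamer with more than 40 N (a drop of 5 cm or so) (contact force between any of egg1, egg2, egg3, egg4, egg5 and steamer above 40 N).
It fails at once if an egg is squeezed with more than 100 N by the fingers (both together) (contact force between any of egg1, egg2, egg3, egg4, egg5 and the fingers above 100 N).
It fails at once if a bystander is moved more than 30 mm (distance of any of pitcher, tamper_holder from where it was at the start of the episode above 0.03 m).
Of egg1, egg2, egg3, egg4, egg5 only 4 to 5 are there at a start; the rules pass over those that are not, and their reading is None.
At some moment in a run one of cup may be knocked a few centimetres aside while the robot is not near it.
Once in a run the grip may slacken for a moment while it holds something.
It also fails if it takes over 208 s, if anything falls off the work surface, if the arm or the gripper's body presses on something with over 40 N, if the wrist force passes 120 N, or if a joint passes its speed limit or range.

### The arm

A 6-joint arm with a two-finger parallel gripper is mounted at the origin on the work surface. World frame = base frame: x ahead of the robot, y to its left, z up, the work surface at z = 0. Lengths are in mm, angles in rad, forces in N, time in s.
With the tool pointing down it reaches from about 350 to 975 mm from the base axis. Payload 7.1 kg.
Tool frame: the origin (TCP) lies at the very end of the fingers, on their centre line; the grasp point (between the pads) lies 19 mm behind it; z points along the fingers, y is the line along which they close (so a half turn about z gives the same grasp; the last joint's range is limited). The gripper opens to 88 mm and grips with 3 to 60 N. Pads are 20 mm wide; open, the fingers measure 115 mm over their backs; the gripper's body (75 mm by 178 mm) begins 61 mm behind the grasp point.
Start: joints at [1.238, 0.423, 1.63, -0, 1.089, -0.019], TCP at [192.89, 594.473, 195.775] pointing down, gripper open.
Joint ranges: [-3, 3], [-0.9, 2.11], [0.09, 2.58], [-1.31, 4.45], [0.11, 2.69], [-2.54, 2.54]. Speed limits (rad/s): [2.39, 2.39, 3.01, 3.14, 3.14, 3.14].

### API

Orientations are given as a rotation vector (axis times angle).
In Python, from workcell import sensors, imaging, close_job gives the robot as it stands. The module is installed in compiled form; this text tells all that it offers.
- The arm moves only by the tool servo_tool, never from a script. Its argument "steps" is a list of rows, each a list of 3 entries, a list of its own where there are three numbers: the shift along the world's x, y, z in m, then the turn, a rotation vector about the world's x, y, z in degrees, then the opening, from -1 (shut) to 1 (fully open). A call has exactly 8 rows; each row shifts and turns the commanded pose from where the row before left it; what a row does not reach is not made up. A row lasts 1/12 s, in which the tool goes at most 41.7 mm and 7.16 degrees, less where a joint would pass 70% of its speed; a pose out of reach is approached as far as the arm can. A call is refused whole if a number of a shift passes 0.0417 or a number of a turn 7.16, either way. A call with a gripper value outside its range is refused whole. The fingers move at their own pace and stop on an object; the grip force is fixed at half the most. Time passes only in rows, so rows that do not move let the fingers close, or fill a call up. It gives the time, the measured TCP pose, the force, the opening and the grip force at its end, in the units of the state.
- sensors.get_obs(): the state, without advancing time (a new reading comes with each control period).
- imaging.get_image(name): name is "side" or "top" or "wrist"; returns a dict with "color" (420x560x3 uint8, blue, green, red), "range_z" (420x560 float32, mm along the optical axis (not along the pixel's ray), 0 where there is no reading), "vertical_fov" (degrees; the focal length in pixels is half the picture's height over the tangent of half this angle, whatever the lens; pixels are square), "cx", "cy" (the principal point, pixels), "rvec" (rotation vector, rad) and "tvec" (3), from world to camera coordinates, as OpenCV has them; the wrist camera has in their place "tool_from_camera" (4x4, takes a point from camera to tool coordinates, whose origin is the TCP and whose axes are the flange's). Camera axes: x right, y down, z forward; pixel columns grow to the right and rows downward; lengths in mm; the calibration is good to about 2 mm. A picture is of the moment at which its call begins: read the wrist's pose just before it.
- close_job(): hands the job in; it is judged then, once.
The state is a dict: "t": time; "qpos": joint angles; "qvel": joint speeds; "joint_torque": joint torques, N m; "ee_pos": TCP position; "orientation": TCP orientation; "ft_force": force on the tool from outside, world axes, zero at the start; "moment": the same for the moment, N m; "width": finger opening in mm; "grasp_force": force on a finger pad.
Only numpy, scipy, OpenCV 4.12 (cv2) and the standard library are available. Lean on these libraries where they do the work, as an engineer would, in place of code of your own. Each camera call takes 0.05 s, during which the arm holds its last target. There are 200 camera calls.

## Working session

There is one attempt and no reset: what is moved stays moved. The work goes in short steps, Python scripts to look and compute and a tool call to move; the robot and the scene stay as the last step left them, time stands still between calls to the robot, and variables do not carry over. Pictures are saved under pics/ and viewed, at most 14 in all, crops included, and the job is handed in when it is done.

Besides the shell and the picture viewer there is one more tool, called in YAML: its name, and indented under it one key for each argument. servo_tool: Moves the arm, as the interface text tells. Its arguments: {"type":"object","properties":{"steps":{"type":"array"}},"required":["steps"]}

```bash
mkdir -p pics; cat > h.py <<'E'
import numpy as np, cv2
from workcell import sensors, imaging
from scipy.spatial.transform import Rotation as R
def cam(name):
    o=sensors.get_obs(); d=imaging.get_image(name)
    f=210/np.tan(np.radians(d["vertical_fov"])/2)
    if name=="wrist":
        T=np.eye(4);T[:3,:3]=R.from_rotvec(o["orientation"]).as_matrix();T[:3,3]=o["ee_pos"]
        M=T@np.array(d["tool_from_camera"])
    else:
        W=np.eye(4);W[:3,:3]=R.from_rotvec(np.ravel(d["rvec"])).as_matrix();W[:3,3]=np.ravel(d["tvec"]);M=np.linalg.inv(W)
    d["f"]=f;d["M"]=M;return d
def ray(d,u,v,z):
    r=d["M"][:3,:3]@np.array([(u-d["cx"])/d["f"],(v-d["cy"])/d["f"],1]);c=d["M"][:3,3]
    return c+r*(z-c[2])/r[2]
def cloud(d):
    v,u=np.mgrid[:420,:560];z=d["range_z"]
    P=np.stack([(u-d["cx"])/d["f"]*z,(v-d["cy"])/d["f"]*z,z],-1)
    return P@d["M"][:3,:3].T+d["M"][:3,3]
def proj(d,p):
    W=np.linalg.inv(d["M"]);q=W[:3,:3]@np.array(p,float)+W[:3,3]
    return d["f"]*q[:2]/q[2]+[d["cx"],d["cy"]]
E
python3 - <<'E'
from h import *
import pickle
for n in("top","side"):
    d=cam(n);pickle.dump(d,open(n+".pkl","wb"));cv2.imwrite(f"pics/{n}0.png",cv2.resize(d["color"],(784,588)));print(n,d["f"],d["M"].round(2).tolist())
E
```

```text
top 401.1211467081384 [[-0.01, -1.0, 0.05, 504.91], [-1.0, 0.01, -0.01, -19.78], [0.01, -0.05, -1.0, 950.23], [0.0, 0.0, 0.0, 1.0]]
side 525.725758519828 [[0.92, -0.22, 0.31, 110.59], [-0.38, -0.49, 0.78, -1045.05], [-0.02, -0.84, -0.54, 781.25], [0.0, 0.0, 0.0, 1.0]]
```

View pics/top0.png

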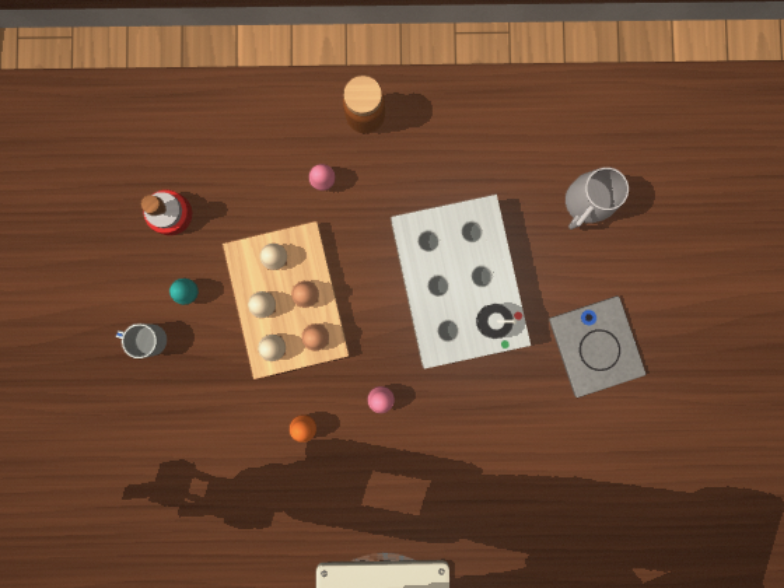

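View pics/side0.png

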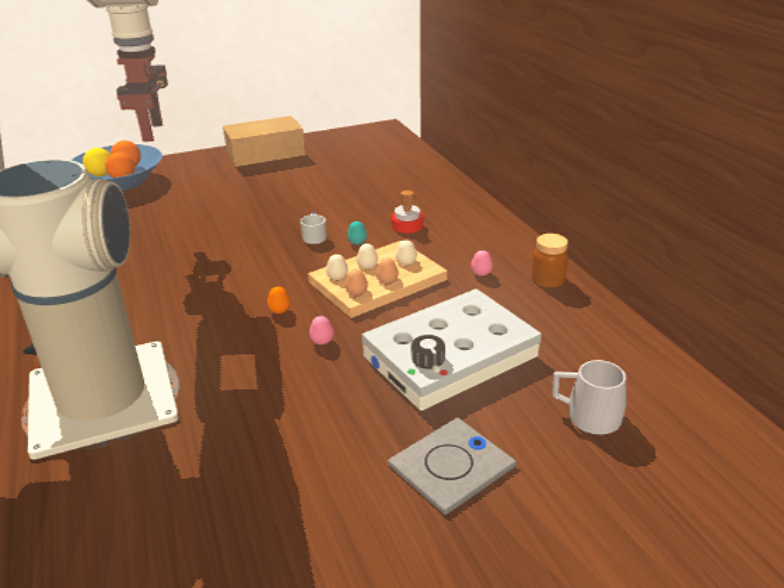

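The top view (784 px wide) shows five board eggs: cream at (273,256), (262,304) and (271,348), brown at (305,294) and (316,338). The pink, teal and orange ones stand off the board and are decoys. It also shows the collar at (494,321), red mark at (518,316), green mark at (505,344), five pockets, the cup at (145,340) with its spout to the left, the ring at (600,350) and the port at (589,317).

```bash
cat > meas.py <<'E'
from h import *
import pickle
d=pickle.load(open("top.pkl","rb"));im=d["color"];hsv=cv2.cvtColor(im,cv2.COLOR_BGR2HSV);P=cloud(d)
def comp(mask,amin=8):
    n,l,s,c=cv2.connectedComponentsWithStats(mask.astype(np.uint8));return [(c[i],s[i][4],l==i) for i in range(1,n) if s[i][4]>=amin]
H,S,V=[hsv[...,i].astype(int) for i in range(3)]
xy=np.array
Z=P[...,2]
# eggs: points above board by depth
reg=np.zeros(Z.shape,bool);reg[150:280,155:255]=1
for c,a,m in comp(reg&(Z>32),60):
    q=P[m];t=q[q[:,2]>q[:,2].max()-6];print("egg",(c*1.4).round(),a,"top",t.mean(0).round(1),q[:,2].max().round(1),"ctr@42",ray(d,*c,42).round(1))
reg[:]=0;reg[130:270,275:385]=1
for c,a,m in comp(reg&(V<110)&(S<90)&(Z<56),60): print("dark",(c*1.4).round(),a,ray(d,*c,50).round(1),np.median(P[m],0).round(1))
for c,a,m in comp(reg&(Z>72)&(Z<95),60):
    print("collar",(c*1.4).round(),a,P[m].mean(0).round(1),ray(d,*c,81).round(1),cv2.minEnclosingCircle(np.argwhere(m)[:,::-1].astype(np.float32)))
for nm,mk in(("red",((H<8)|(H>172))&(S>120)&(V>80)),("green",(H>45)&(H<85)&(S>90))):
    for c,a,m in comp(reg&mk,5): print(nm,(c*1.4).round(),a,ray(d,*c,50).round(1))
reg[:]=0;reg[200:290,390:470]=1
for c,a,m in comp(reg&(H>100)&(H<130)&(S>120),20): print("port",(c*1.4).round(),a,ray(d,*c,12).round(1))
for c,a,m in comp(reg&(V<60)&(Z<20),60):print("ring?",(c*1.4).round(),a,cv2.fitEllipse(np.argwhere(m)[:,::-1].astype(np.float32)),ray(d,*c,12).round(1))
reg[:]=0;reg[220:265,75:125]=1
m=reg&(Z>40)&(Z<55);c=np.argwhere(m)[:,::-1];cc=cv2.minEnclosingCircle(c.astype(np.float32));print("cup rim",cc,P[m].mean(0).round(1),ray(d,*cc[0],46).round(1))
for c,a,m in comp(reg&(H>95)&(H<130)&(S>90),3): print("spout",(c*1.4).round(),a,ray(d,*c,44).round(1))
E
python3 meas.py; python3 -c "
from workcell import sensors;o=sensors.get_obs();print(o)"
```

```text
egg [273. 256.] 294 top [504.9 -19.8 950.2] 950.2 ctr@42 [611.6 170.5  42. ]
egg [305. 294.] 295 top [504.9 -19.8 950.2] 950.2 ctr@42 [549.8 119.4  42. ]
egg [261. 304.] 301 top [504.9 -19.8 950.2] 950.2 ctr@42 [533.9 189.3  42. ]
egg [315. 337.] 296 top [480.4 103.5  68.4] 72.5 ctr@42 [480.  103.5  42. ]
egg [271. 347.] 299 top [463.2 173.   67.8] 71.8 ctr@42 [464.  173.4  42. ]
dark [470. 231.] 119 [ 646.5 -149.2   50. ] [ 649.6 -152.4   31.4]
dark [427. 241.] 131 [632.2 -79.9  50. ] [634.7 -80.9  31.3]
dark [480. 276.] 108 [ 574.1 -163.3   50. ] [ 575.5 -165.3   31.2]
dark [435. 285.] 91 [559.7 -91.   50. ] [560.5 -93.2  31.5]
dark [447. 330.] 128 [ 487.8 -108.4   50. ] [ 487.  -110.2   31.1]
collar [495. 321.] 491 [ 501.7 -180.6   81.1] [ 501.7 -180.6   81. ] ((353.7045593261719, 229.0), 12.790236473083496)
red [518. 315.] 23 [ 510. -223.   50.]
green [504. 344.] 21 [ 464.4 -200.4   50. ]
port [588. 317.] 73 [ 505.5 -349.4   12. ]
cup rim ((97.25336456298828, 242.8228759765625), 14.906577110290527) [480.1 389.6  45.1] [479.1 388.8  46. ]
spout [119. 334.] 6 [489.2 417.3  44. ]
{'t': 0.1, 'qpos': array([ 1.23800071e+00,  4.23761630e-01,  1.63059019e+00,  1.96391787e-05,
        1.08862260e+00, -1.89898149e-02]), 'qvel': array([-1.63614342e-03, -2.63271611e-03, -4.26499909e-04,  2.53321605e-04,
       -5.18336532e-05,  3.51871493e-04]), 'joint_torque': array([-2.21389760e-04, -5.45611560e+01, -2.74320316e+01,  6.45359536e-02,
        1.87967776e-02, -5.40555811e-05]), 'ee_pos': array([192.71420445, 593.9833508 , 195.0903955 ]), 'orientation': array([-4.90878554e-01, -3.10274255e+00,  2.13203468e-03]), 'ft_force': array([-0.06656488, -0.04296222,  0.01178678]), 'moment': array([0.00298755, 0.01329059, 0.02260012]), 'grasp_force': 0.0, 'width': 87.6903670224746}
```

Sizes agree: the pockets come out 72–75 mm apart, the collar top at 81 mm, and the spout 30 mm from the cup centre. Next I go above the steamer for a close look.

servo_tool:
  steps:
    - [[0.0145, -0.0295, 0.0025], [0, 0, -1.2], 1]
    - [[0.0145, -0.0295, 0.0025], [0, 0, -1.2], 1]
    - [[0.0145, -0.0295, 0.0025], [0, 0, -1.2], 1]
    - [[0.0145, -0.0295, 0.0025], [0, 0, -1.2], 1]
    - [[0.0145, -0.0295, 0.0025], [0, 0, -1.2], 1]
    - [[0.0145, -0.0295, 0.0025], [0, 0, -1.2], 1]
    - [[0.0145, -0.0295, 0.0025], [0, 0, -1.2], 1]
    - [[0.0145, -0.0295, 0.0025], [0, 0, -1.2], 1]

```text
t: 0.77
ee_pos: [309.1, 356.8, 215.6]
orientation: [-0.75, -3.051, 0.001]
ft_force: [0.2, 0.2, 0.2]
width: 87.8
grasp_force: 0.0
```

servo_tool:
  steps:
    - [[0.0145, -0.0295, 0.0025], [0, 0, -1.2], 1]
    - [[0.0145, -0.0295, 0.0025], [0, 0, -1.2], 1]
    - [[0.0145, -0.0295, 0.0025], [0, 0, -1.2], 1]
    - [[0.0145, -0.0295, 0.0025], [0, 0, -1.2], 1]
    - [[0.0145, -0.0295, 0.0025], [0, 0, -1.2], 1]
    - [[0.0145, -0.0295, 0.0025], [0, 0, -1.2], 1]
    - [[0.0145, -0.0295, 0.0025], [0, 0, -1.2], 1]
    - [[0.0145, -0.0295, 0.0025], [0, 0, -1.2], 1]

```text
t: 1.43
ee_pos: [425.1, 120.9, 235.8]
orientation: [-1.003, -2.977, 0.0]
ft_force: [0.5, 0.5, 0.0]
width: 88.0
grasp_force: 0.0
```

servo_tool:
  steps:
    - [[0.0145, -0.0295, 0.0025], [0, 0, -1.2], 1]
    - [[0.0145, -0.0295, 0.0025], [0, 0, -1.2], 1]
    - [[0.0145, -0.0295, 0.0025], [0, 0, -1.2], 1]
    - [[0.0145, -0.0295, 0.0025], [0, 0, -1.2], 1]
    - [[0.0145, -0.0295, 0.0025], [0, 0, -1.2], 1]
    - [[0.0145, -0.0295, 0.0025], [0, 0, -1.2], 1]
    - [[0.0145, -0.0295, 0.0025], [0, 0, -1.2], 1]
    - [[0, 0, 0], [0, 0, 0], 1]

```text
t: 2.1
ee_pos: [528.8, -88.3, 253.6]
orientation: [1.222, 2.891, -0.001]
ft_force: [0.1, 0.1, -0.7]
width: 88.0
grasp_force: 0.0
```

```bash
python3 - <<'E'
from h import *
import pickle
d=cam("wrist");pickle.dump(d,open("w1.pkl","wb"));cv2.imwrite("pics/w1.png",d["color"]);print(d["f"],d["M"].round(2).tolist(),sensors.get_obs()["qpos"])
E
```

```text
354.70418586312053 [[0.72, 0.67, 0.19, 476.37], [0.7, -0.69, -0.2, -34.98], [-0.0, 0.27, -0.96, 442.8], [0.0, 0.0, 0.0, 1.0]] [-1.84245454e-01  2.23979460e-01  1.77499766e+00 -2.04508921e-04
  1.14239695e+00 -9.55933579e-01]
```

View pics/w1.png

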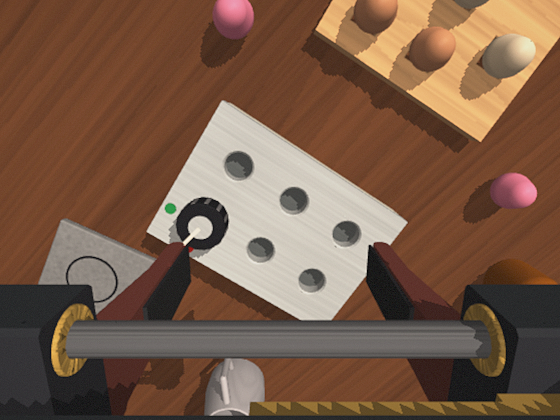

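The wrist view shows the pockets at (239,165), (294,200), (347,233), (260,249) and (312,280). The collar is at (202,223), the green mark at (170,209), and the white pointer aims down-left at the red mark.

```bash
python3 - <<'E'
from h import *
import pickle
ap=[(648,-151),(633,-81),(575,-164),(560,-92),(488,-109)]
for f in("w1","top"):
    d=pickle.load(open(f+".pkl","rb"));P=cloud(d);Z=P[...,2]
    v,u=np.mgrid[:420,:560]
    s=(d["range_z"]>0)&(abs(P[...,0]-560)<60)&(abs(P[...,1]+130)<60)&(abs(Z-50)<6);print(f,"rack z",np.median(Z[s]))
    r=[]
    for a in ap:
        c0=proj(d,(*a,50));rad=26*d["f"]/np.median(d["range_z"][s])
        m=(np.hypot(u-c0[0],v-c0[1])<rad)&(Z<np.median(Z[s])-4)&(d["range_z"]>0)
        cnt=max(cv2.findContours(m.astype(np.uint8),cv2.RETR_EXTERNAL,cv2.CHAIN_APPROX_NONE)[0],key=len)
        e=cv2.fitEllipse(cnt);p=ray(d,*e[0],49);r.append(p[:2]);print(p.round(1),np.array(e[1]).round(1),round(np.sqrt(np.prod(e[1]))*np.median(d["range_z"][s])/d["f"],1))
    r=np.array(r);print(np.linalg.norm(r[[0,0,1,2,3]]-r[[1,2,3,3,4]],axis=1).round(1))
d=pickle.load(open("w1.pkl","rb"));P=cloud(d);v,u=np.mgrid[:420,:560]
m=(abs(P[...,2]-81)<3)&(np.hypot(u-202,v-223)<35);c=np.argwhere(m)[:,::-1];e=cv2.fitEllipse(cv2.convexHull(c.astype(np.int32)));print("collar",ray(d,*e[0],81),e[1])
m=(abs(P[...,0]-530)<250)&(abs(P[...,1]-120)<90)&(P[...,2]>28)&(P[...,2]<85)&(v<90)&(d["range_z"]>0)
n,l,s,cc=cv2.connectedComponentsWithStats(m.astype(np.uint8))
for i in range(1,n):
    if s[i][4]>200: q=P[l==i];q=q[q[:,2]>q[:,2].max()-4];print("egg",cc[i].round(),q.mean(0).round(1),s[i][4])
E
```

```text
w1 rack z 50.7074233461089
[ 647.2 -152.6   49. ] [21.8 25. ] 27.1
[633.1 -82.2  49. ] [23.8 26.1] 28.9
[ 574.9 -166.8   49. ] [23.2 25.4] 28.1
[560.7 -96.5  49. ] [25.3 27. ] 30.3
[ 488.5 -111.    49. ] [26.7 27.8] 31.6
[71.7 73.7 73.8 71.8 73.7]
top rack z 50.030954914757785
[ 646.4 -152.1   49. ] [12.9 13.2] 29.3
[632.8 -81.9  49. ] [13.3 13.7] 30.4
[ 574.4 -166.7   49. ] [12.8 13.5] 29.5
[560.1 -96.1  49. ] [12.9 13.8] 30.0
[ 488.  -110.7   49. ] [13.2 13.4] 29.9
[71.5 73.5 74.1 72.  73.6]
collar [ 502.01132219 -180.9165935    81.        ] (48.36196517944336, 51.088592529296875)
egg [375.  15.] [482.7 101.5  68.2] 1261
egg [471.   3.] [547.1 175.7  49.1] 228
egg [432.  49.] [550.8 119.2  67.8] 1625
egg [508.  56.] [612.9 170.   68.3] 1795
```

servo_tool:
  steps:
    - [[-0.004, -0.016, -0.015], [0, 0, 0], 1]
    - [[-0.004, -0.016, -0.02], [0, 0, 0], 1]
    - [[-0.004, -0.016, -0.02], [0, 0, 0], 1]
    - [[-0.004, -0.016, -0.02], [0, 0, 0], 1]
    - [[-0.004, -0.016, -0.02], [0, 0, 0], 1]
    - [[-0.004, -0.017, -0.018], [0, 0, 0], 1]
    - [[0, 0, 0], [0, 0, 0], 1]
    - [[0, 0, 0], [0, 0, 0], 1]

```text
t: 2.82
ee_pos: [501.2, -180.2, 139.4]
orientation: [-1.217, -2.893, -0.0]
ft_force: [0.8, -0.4, 0.3]
width: 87.9
grasp_force: 0.0
```

servo_tool:
  steps:
    - [[0, 0, -0.015], [0, 0, 0], 1]
    - [[0, 0, -0.02], [0, 0, 0], 1]
    - [[0, 0, -0.02], [0, 0, 0], 1]
    - [[0, 0, -0.015], [0, 0, 0], 1]
    - [[0, 0, -0.01], [0, 0, 0], 1]
    - [[0, 0, 0], [0, 0, 0], 1]
    - [[0, 0, 0], [0, 0, 0], 0]
    - [[0, 0, 0], [0, 0, 0], -1]

```text
t: 3.48
ee_pos: [503.4, -180.9, 61.5]
orientation: [1.215, 2.895, 0.0]
ft_force: [-0.2, -0.2, -0.3]
width: 77.9
grasp_force: 0.0
```

servo_tool:
  steps:
    - [[0, 0, 0], [0, 0, 0], -1]
    - [[0, 0, 0], [0, 0, 0], -1]
    - [[0, 0, 0], [0, 0, 0], -1]
    - [[0, 0, 0], [0, 0, 0], -1]
    - [[0, 0, 0], [0, 0, 0], -1]
    - [[0, 0, 0], [0, 0, 0], -1]
    - [[0, 0, 0], [0, 0, 0], -1]
    - [[0, 0, 0], [0, 0, 0], -1]

```text
t: 4.15
ee_pos: [502.4, -181.0, 60.2]
orientation: [-1.217, -2.896, -0.0]
ft_force: [0.5, 0.3, -0.2]
width: 24.4
grasp_force: 0.0
```

Nothing was felt at 54 mm, so I look.

```bash
python3 - <<'E'
from h import *
a=cam("wrist")["color"];b=cam("side");s=b["color"];c=proj(b,(502,-181,80)).astype(int)
s=cv2.resize(s[max(c[1]-80,0):c[1]+80,c[0]-100:c[0]+100],(525,420));cv2.imwrite("pics/g.png",cv2.resize(np.hstack([a[:,:],s]),(800,310)))
o=sensors.get_obs();print(o["width"],o["grasp_force"],o["ee_pos"])
E
```

```text
16.814013258321445 0.0 [ 502.35286454 -181.03459019   60.2305507 ]
```

View pics/g.png

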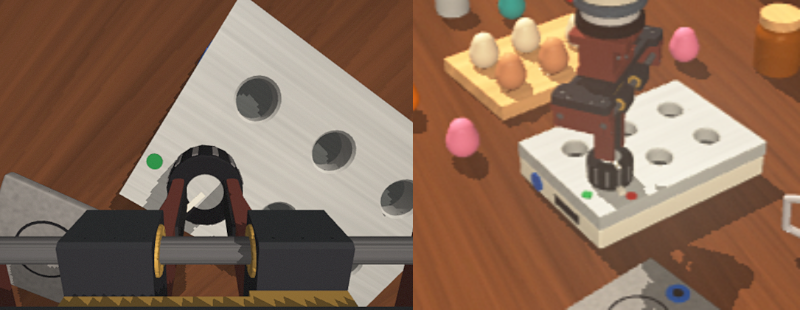

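```bash
python3 - <<'E'
from h import *
o=sensors.get_obs();d=cam("wrist");P=cloud(d);print(o["width"],o["ee_pos"],"tcp px",proj(d,o["ee_pos"]),"collar px",proj(d,(502,-181,81)))
for v in range(200,330,15):
    print(v,[tuple(P[v,u].round().astype(int)) for u in range(215,345,14)])
c=d["color"][170:390,170:390];cv2.imwrite("pics/g2.png",cv2.resize(c,(600,600),interpolation=cv2.INTER_CUBIC))
E
```

```text
16.814013258321445 [ 502.35286454 -181.03459019   60.2305507 ] tcp px [278.91457104 243.84603564] collar px [278.54437612 258.17041629]
200 [(np.int64(460), np.int64(-190), np.int64(51)), (np.int64(465), np.int64(-185), np.int64(51)), (np.int64(471), np.int64(-179), np.int64(52)), (np.int64(477), np.int64(-173), np.int64(51)), (np.int64(481), np.int64(-165), np.int64(62)), (np.int64(487), np.int64(-160), np.int64(60)), (np.int64(494), np.int64(-156), np.int64(51)), (np.int64(500), np.int64(-151), np.int64(51)), (np.int64(506), np.int64(-145), np.int64(50)), (np.int64(512), np.int64(-139), np.int64(51))]
215 [(np.int64(466), np.int64(-197), np.int64(51)), (np.int64(471), np.int64(-191), np.int64(51)), (np.int64(475), np.int64(-180), np.int64(70)), (np.int64(478), np.int64(-172), np.int64(80)), (np.int64(483), np.int64(-167), np.int64(81)), (np.int64(488), np.int64(-162), np.int64(82)), (np.int64(493), np.int64(-157), np.int64(81)), (np.int64(501), np.int64(-154), np.int64(69)), (np.int64(513), np.int64(-151), np.int64(51)), (np.int64(519), np.int64(-145), np.int64(50))]
230 [(np.int64
[... 2644 characters left out ...]
4(-211), np.int64(50)), (np.int64(510), np.int64(-177), np.int64(121)), (np.int64(502), np.int64(-165), np.int64(146)), (np.int64(486), np.int64(-150), np.int64(182)), (np.int64(488), np.int64(-148), np.int64(183))]
320 [(np.int64(469), np.int64(-165), np.int64(189)), (np.int64(471), np.int64(-164), np.int64(188)), (np.int64(477), np.int64(-167), np.int64(179)), (np.int64(479), np.int64(-164), np.int64(179)), (np.int64(481), np.int64(-162), np.int64(179)), (np.int64(483), np.int64(-160), np.int64(180)), (np.int64(485), np.int64(-158), np.int64(180)), (np.int64(488), np.int64(-155), np.int64(180)), (np.int64(486), np.int64(-151), np.int64(186)), (np.int64(487), np.int64(-148), np.int64(188))]
```

View pics/g2.png

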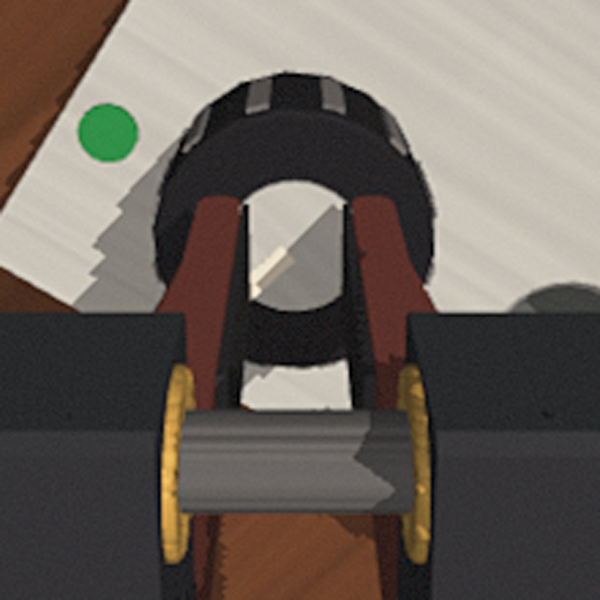

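The fingers flank the collar's white centre disc, about 17 mm apart and still closing. I'll let them finish.

servo_tool:
  steps:
    - [[0, 0, 0], [0, 0, 0], -1]
    - [[0, 0, 0], [0, 0, 0], -1]
    - [[0, 0, 0], [0, 0, 0], -1]
    - [[0, 0, 0], [0, 0, 0], -1]
    - [[0, 0, 0], [0, 0, 0], -1]
    - [[0, 0, 0], [0, 0, 0], -1]
    - [[0, 0, 0], [0, 0, 0], -1]
    - [[0, 0, 0], [0, 0, 0], -1]

```text
t: 4.97
ee_pos: [502.4, -181.0, 60.3]
orientation: [1.217, 2.896, -0.0]
ft_force: [1.0, 0.6, -0.3]
width: 0.5
grasp_force: 0.0
```

```bash
python3 - <<'E'
from h import *
import pickle
d=pickle.load(open("w1.pkl","rb"));T=np.array(d["tool_from_camera"]);print(T.round(2))
v,u=np.mgrid[:420,:560];z=d["range_z"];Q=np.stack([(u-d["cx"])/d["f"]*z,(v-d["cy"])/d["f"]*z,z],-1)@T[:3,:3].T+T[:3,3]
for v in (236,240,243,246,250,255,262,270,285,300):
    print(v,[tuple(int(k) for k in Q[v,u].round()) for u in (176,181,185,188,368,372,376,380,385,390)])
m=(abs(Q[...,1])<70)&(Q[...,2]>-150)&(Q[...,2]<60)&(z>0);print(Q[m][:,2].max(),np.percentile(Q[m][:,2],[50,90,99]))
b=cam("side");P=cloud(b);o=sensors.get_obs();e=o["ee_pos"];print("side tcp px",proj(b,e),proj(b,e+[0,0,25]))
c=proj(b,e+[0,0,20]).astype(int);s=b["color"][c[1]-60:c[1]+60,c[0]-80:c[0]+80];cv2.imwrite("pics/s2.png",cv2.resize(s,(800,600),interpolation=cv2.INTER_CUBIC));print("crop org",c-[80,60])
E
```

```text
[[  -0.     -0.96   -0.27   74.26]
 [   1.     -0.     -0.     -0.34]
 [   0.     -0.27    0.96 -189.4 ]
 [   0.      0.      0.      1.  ]]
236 [(-70, -121, 205), (-58, -106, 172), (-58, -101, 172), (-58, -98, 172), (-70, 105, 204), (-70, 110, 203), (-69, 114, 202), (-70, 119, 203), (-70, 125, 202), (-70, 131, 203)]
240 [(-75, -121, 203), (-75, -115, 203), (-63, -102, 172), (-62, -98, 171), (-75, 106, 204), (-75, 110, 203), (-75, 115, 202), (-75, 120, 204), (-75, 125, 203), (-75, 131, 203)]
243 [(12, -50, -29), (12, -47, -29), (-66, -101, 171), (-66, -99, 172), (-79, 106, 203), (-79, 110, 203), (12, 47, -28), (12, 49, -29), (11, 51, -28), (-78, 131, 203)]
246 [(12, -49, -32), (12, -46, -32), (-82, -111, 202), (10, -44, -29), (-82, 106, 203), (-82, 111, 203), (12, 46, -32), (12, 47, -34), (12, 50, -33), (12, 52, -33)]
250 [(12, -47, -38), (11, -46, -35), (11, -44, -35), (8, -44, -29), (-87, 106, 203), (10, 44, -34), (10, 45, -35), (12, 46, -38), (11, 49, -37), (12, 51, -37)]
255 [(12, -46, -43), (10, -45, -39), (8, -44, -34), (6, -44, -30), (6, 43, -29), (8, 44, -35), (10, 44, -40), (11, 45, -43), (12, 46, -45), (12, 49, -44)]
262 [(10, -45, -48), (8, -44, -43), (5, -44, -36), (3, -44, -31), (2, 44, -29), (5, 44, -36), (8, 44, -42), (10, 44, -47), (11, 46, -49), (12, 47, -51)]
270 [(8, -44, -51), (4, -44, -42), (1, -44, -37), (-1, -44, -33), (-3, 44, -29), (1, 44, -36), (4, 44, -43), (7, 44, -49), (10, 44, -55), (11, 45, -58)]
285 [(1, -44, -51), (-2, -44, -45), (-6, -45, -37), (-8, -44, -35), (-9, 44, -32), (-6, 44, -39), (-3, 44, -44), (1, 44, -51), (4, 44, -57), (7, 44, -63)]
300 [(-5, -44, -54), (-9, -45, -46), (-182, -131, 252), (-183, -127, 253), (-183, 125, 253), (-183, 131, 253), (-8, 43, -47), (-6, 44, -51), (-2, 44, -58), (1, 44, -64)]
-26.438375487321565 [-124.42973343  -78.45389581  -35.33528674]
side tcp px [304.52394892 252.90268437] [304.55282812 243.95302275]
crop org [224 185]
```

View pics/s2.png

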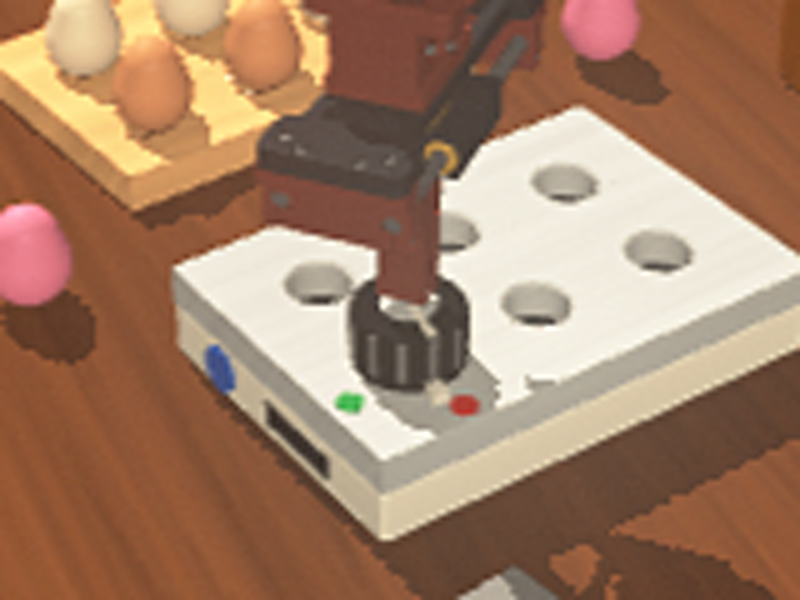

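The fingers really end about 28 mm short of the reported TCP: the wrist depth puts the fingertips at tool z ≈ -28, the side view shows them just above the collar, and they closed without force. From here on I take tip height as reported z + 28. I open, go lower and grip again.

servo_tool:
  steps:
    - [[0, 0, 0], [0, 0, 0], 0.8]
    - [[0, 0, 0], [0, 0, 0], 0.8]
    - [[0, 0, 0], [0, 0, 0], 0.8]
    - [[0, 0, 0], [0, 0, 0], 0.8]
    - [[0, 0, 0], [0, 0, 0], 0.8]
    - [[0, 0, 0], [0, 0, 0], 0.8]
    - [[0, 0, 0], [0, 0, 0], 0.8]
    - [[0, 0, 0], [0, 0, 0], 0.8]

```text
t: 5.68
ee_pos: [502.4, -181.0, 60.3]
orientation: [1.217, 2.896, -0.0]
ft_force: [-0.4, 0.5, 0.0]
width: 50.5
grasp_force: 0.0
```

servo_tool:
  steps:
    - [[0, 0, 0], [0, 0, 0], 0.8]
    - [[0, 0, 0], [0, 0, 0], 0.8]
    - [[0, 0, 0], [0, 0, 0], 0.8]
    - [[0, 0, 0], [0, 0, 0], 0.8]
    - [[0, 0, 0], [0, 0, 0], 0.8]
    - [[0, 0, 0], [0, 0, 0], 0.8]
    - [[0, 0, 0], [0, 0, 0], 0.8]
    - [[0, 0, 0], [0, 0, 0], 0.8]

```text
t: 6.35
ee_pos: [502.4, -181.0, 60.3]
orientation: [-1.217, -2.896, 0.0]
ft_force: [-0.2, 0.5, -0.7]
width: 78.9
grasp_force: 0.0
```

servo_tool:
  steps:
    - [[0, 0, -0.004], [0, 0, 0], 0.8]
    - [[0, 0, -0.006], [0, 0, 0], 0.8]
    - [[0, 0, -0.006], [0, 0, 0], 0.8]
    - [[0, 0, -0.006], [0, 0, 0], 0.8]
    - [[0, 0, -0.006], [0, 0, 0], 0.8]
    - [[0, 0, 0], [0, 0, 0], -0.2]
    - [[0, 0, 0], [0, 0, 0], -0.2]
    - [[0, 0, 0], [0, 0, 0], -0.2]

```text
t: 7.02
ee_pos: [502.4, -181.0, 32.2]
orientation: [-1.217, -2.896, 0.0]
ft_force: [-0.2, 0.4, -0.3]
width: 62.3
grasp_force: 0.0
```

servo_tool:
  steps:
    - [[0, 0, 0], [0, 0, 0], -0.2]
    - [[0, 0, 0], [0, 0, 0], -0.2]
    - [[0, 0, 0], [0, 0, 0], -0.2]
    - [[0, 0, 0], [0, 0, 0], -0.2]
    - [[0, 0, 0], [0, 0, 0], -0.2]
    - [[0, 0, 0], [0, 0, 0], -0.2]
    - [[0, 0, 0], [0, 0, 0], -0.2]
    - [[0, 0, 0], [0, 0, 0], -0.2]

```text
t: 7.68
ee_pos: [502.3, -181.3, 32.5]
orientation: [1.217, 2.896, -0.001]
ft_force: [-3.0, -4.9, 3.7]
width: 53.8
grasp_force: 30.0
```

servo_tool:
  steps:
    - [[0, 0, 0], [0, 0, -3], -0.2]
    - [[0, 0, 0], [0, 0, -6], -0.2]
    - [[0, 0, 0], [0, 0, -6], -0.2]
    - [[0, 0, 0], [0, 0, -6], -0.2]
    - [[0, 0, 0], [0, 0, -6], -0.2]
    - [[0, 0, 0], [0, 0, -6], -0.2]
    - [[0, 0, 0], [0, 0, -6], -0.2]
    - [[0, 0, 0], [0, 0, -6], -0.2]

```text
t: 8.35
ee_pos: [502.8, -181.2, 32.5]
orientation: [2.238, 2.204, 0.001]
ft_force: [-1.9, -3.3, 2.2]
width: 53.4
grasp_force: 30.0
```

servo_tool:
  steps:
    - [[0, 0, 0], [0, 0, -6], -0.2]
    - [[0, 0, 0], [0, 0, -6], -0.2]
    - [[0, 0, 0], [0, 0, -6], -0.2]
    - [[0, 0, 0], [0, 0, -6], -0.2]
    - [[0, 0, 0], [0, 0, -4], -0.2]
    - [[0, 0, 0], [0, 0, -2], -0.2]
    - [[0, 0, 0], [0, 0, 0], -0.2]
    - [[0, 0, 0], [0, 0, 0], -0.2]

```text
t: 9.02
ee_pos: [503.5, -180.8, 32.7]
orientation: [2.726, 1.559, 0.002]
ft_force: [3.1, 2.0, 2.8]
width: 53.8
grasp_force: 30.0
```

```bash
python3 - <<'E'
from h import *
o=sensors.get_obs();print(o["moment"],R.from_rotvec(o["orientation"]).as_matrix()[:2,1])
b=cam("side")
c=proj(b,(502,-181,60)).astype(int);s=b["color"][c[1]-45:c[1]+45,c[0]-60:c[0]+60];cv2.imwrite("pics/s3.png",cv2.resize(s,(480,360),interpolation=cv2.INTER_CUBIC))
E
```

```text
[ 0.2717814  -0.28793121  0.5901488 ] [ 0.86191762 -0.50704548]
```

View pics/s3.png

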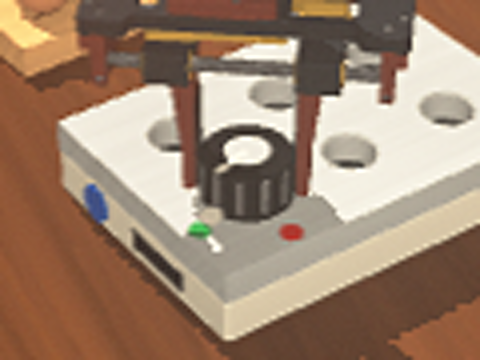

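The pointer lug is at the green mark, and the 0.59 N m reaction after 75° says the end stop was reached. I release it and go to the first egg, the near brown one.

servo_tool:
  steps:
    - [[0, 0, 0], [0, 0, 0], 0.8]
    - [[0, 0, 0], [0, 0, 0], 0.8]
    - [[0, 0, 0], [0, 0, 0], 0.8]
    - [[0, 0, 0.008], [0, 0, 0], 0.8]
    - [[0, 0, 0.014], [0, 0, 0], 0.8]
    - [[0, 0, 0.014], [0, 0, 0], 0.8]
    - [[0, 0, 0.014], [0, 0, 0], 0.6]
    - [[0, 0, 0.008], [0, 0, 0], 0.6]

```text
t: 9.73
ee_pos: [502.8, -181.3, 91.9]
orientation: [2.728, 1.556, 0.001]
ft_force: [-0.2, 0.1, 0.2]
width: 71.1
grasp_force: 0.0
```

servo_tool:
  steps:
    - [[-0.0028, 0.0355, 0], [0, 0, -2], 0.6]
    - [[-0.0028, 0.0355, 0], [0, 0, -2], 0.6]
    - [[-0.0028, 0.0355, 0], [0, 0, -2], 0.6]
    - [[-0.0028, 0.0355, 0], [0, 0, -2], 0.6]
    - [[-0.0028, 0.0355, 0], [0, 0, -2], 0.6]
    - [[-0.0028, 0.0355, 0], [0, 0, -2], 0.6]
    - [[-0.0028, 0.0355, 0], [0, 0, -2], 0.6]
    - [[-0.0028, 0.0355, 0], [0, 0, -2], 0.6]

```text
t: 10.4
ee_pos: [479.4, 104.6, 90.5]
orientation: [-2.92, -1.159, 0.0]
ft_force: [1.7, 0.5, 0.3]
width: 70.1
grasp_force: 0.0
```

servo_tool:
  steps:
    - [[0, 0, 0], [0, 0, 0], 0.6]
    - [[0, 0, 0], [0, 0, 0], 0.6]
    - [[0, 0, 0], [0, 0, 0], 0.6]
    - [[0, 0, 0], [0, 0, 0], 0.6]
    - [[0, 0, 0], [0, 0, 0], 0.6]
    - [[0, 0, 0], [0, 0, 0], 0.6]
    - [[0, 0, 0], [0, 0, 0], 0.6]
    - [[0, 0, 0], [0, 0, 0], 0.6]

```text
t: 11.07
ee_pos: [480.1, 102.4, 90.3]
orientation: [-2.919, -1.16, 0.0]
ft_force: [-0.2, 1.0, -0.6]
width: 70.2
grasp_force: 0.0
```

```bash
python3 - <<'E'
from h import *
d=cam("wrist");cv2.imwrite("pics/e1.png",d["color"]);P=cloud(d);o=sensors.get_obs();print(o["ee_pos"],R.from_rotvec(o["orientation"]).as_matrix()[:2,1],o["width"])
for a in [(612,170),(550.5,119.3),(534,189.3),(480,103.5),(464,173.4)]:
    m=(np.hypot(P[...,0]-a[0],P[...,1]-a[1])<24)&(P[...,2]>62)&(P[...,2]<72)
    if m.sum()>30: print(a,proj(d,(*a,69)).round(),m.sum(),P[m].mean(0).round(1))
E
```

```text
[480.0629662  102.49551441  90.27474698] [ 0.68673628 -0.72690665] 70.45146158091123
(612, 170) [359. -29.] 49 [602.7 161.6  62.7]
(550.5, 119.3) [341. 127.] 1707 [550.2 120.3  66. ]
(534, 189.3) [232.  61.] 1946 [534.5 189.2  66. ]
(480, 103.5) [278. 229.] 1337 [481.2 104.6  66. ]
(464, 173.4) [174. 172.] 1525 [465.6 173.5  66. ]
```

View pics/e1.png

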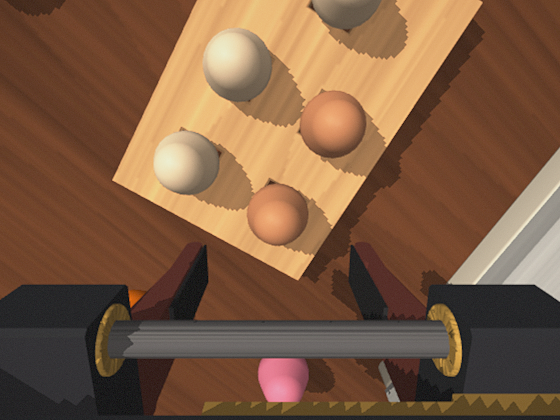

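The near brown egg is at pixel (278,213), i.e. (481,104), and the other board eggs lie as measured. I descend and grip.

servo_tool:
  steps:
    - [[0.001, 0.0015, -0.01], [0, 0, 0], 0.6]
    - [[0, 0, -0.018], [0, 0, 0], 0.6]
    - [[0, 0, -0.018], [0, 0, 0], 0.6]
    - [[0, 0, -0.018], [0, 0, 0], 0.6]
    - [[0, 0, -0.014], [0, 0, 0], 0.6]
    - [[0, 0, -0.008], [0, 0, 0], 0.6]
    - [[0, 0, -0.004], [0, 0, 0], 0.6]
    - [[0, 0, 0], [0, 0, 0], 0.6]

```text
t: 11.78
ee_pos: [480.4, 104.4, -0.6]
orientation: [-2.918, -1.162, 0.003]
ft_force: [-0.8, -0.1, 0.4]
width: 70.4
grasp_force: 0.0
```

servo_tool:
  steps:
    - [[0, 0, 0], [0, 0, 0], -0.4]
    - [[0, 0, 0], [0, 0, 0], -0.4]
    - [[0, 0, 0], [0, 0, 0], -0.4]
    - [[0, 0, 0], [0, 0, 0], -0.4]
    - [[0, 0, 0], [0, 0, 0], -0.4]
    - [[0, 0, 0], [0, 0, 0], -0.4]
    - [[0, 0, 0], [0, 0, 0], -0.4]
    - [[0, 0, 0], [0, 0, 0], -0.4]

```text
t: 12.45
ee_pos: [481.4, 104.5, 0.6]
orientation: [2.919, 1.162, 0.001]
ft_force: [-0.3, 0.1, 4.2]
width: 42.6
grasp_force: 30.0
```

servo_tool:
  steps:
    - [[0, 0, 0.006], [0, 0, 0], -0.4]
    - [[0, 0, 0.014], [0, 0, 0], -0.4]
    - [[0, 0, 0.018], [0, 0, 0], -0.4]
    - [[0, 0, 0.018], [0, 0, 0], -0.4]
    - [[0, 0, 0.018], [0, 0, 0], -0.4]
    - [[0, -0.005, 0.01], [0, 0, 0], -0.4]
    - [[0.001, -0.015, 0.006], [0, 0, 0], -0.4]
    - [[0.001, -0.02, 0], [0, 0, 0], -0.4]

```text
t: 13.12
ee_pos: [483.7, 64.7, 91.7]
orientation: [2.917, 1.165, 0.003]
ft_force: [0.5, 0.0, -1.4]
width: 43.0
grasp_force: 30.0
```

servo_tool:
  steps:
    - [[0.001, -0.026, 0], [0, 0, 0], -0.4]
    - [[0.001, -0.03, 0], [0, 0, 0], -0.4]
    - [[0.001, -0.03, 0], [0, 0, 0], -0.4]
    - [[0.001, -0.03, 0], [0, 0, 0], -0.4]
    - [[0.001, -0.025, 0], [0, 0, 0], -0.4]
    - [[0, -0.02, -0.002], [0, 0, 0], -0.4]
    - [[0, -0.01, -0.008], [0, 0, 0], -0.4]
    - [[0, -0.0045, -0.01], [0, 0, 0], -0.4]

```text
t: 13.78
ee_pos: [488.1, -112.5, 70.0]
orientation: [2.919, 1.159, 0.001]
ft_force: [0.1, 1.0, 0.7]
width: 42.5
grasp_force: 30.0
```

servo_tool:
  steps:
    - [[0, 0, -0.006], [0, 0, 0], -0.4]
    - [[0, 0, -0.01], [0, 0, 0], -0.4]
    - [[0, 0, -0.01], [0, 0, 0], -0.4]
    - [[0, 0, -0.006], [0, 0, 0], -0.4]
    - [[0, 0, -0.004], [0, 0, 0], -0.4]
    - [[0, 0, -0.003], [0, 0, 0], -0.4]
    - [[0, 0, -0.0015], [0, 0, 0], -0.4]
    - [[0, 0, 0], [0, 0, 0], -0.4]

```text
t: 14.45
ee_pos: [488.4, -110.9, 29.8]
orientation: [2.918, 1.162, 0.001]
ft_force: [0.5, 0.6, 0.3]
width: 42.9
grasp_force: 30.0
```

servo_tool:
  steps:
    - [[0, 0, -0.0005], [0, 0, 0], -0.4]
    - [[0, 0, 0], [0, 0, 0], 0.05]
    - [[0, 0, 0], [0, 0, 0], 0.1]
    - [[0, 0, 0], [0, 0, 0], 0.3]
    - [[0, 0, 0], [0, 0, 0], 0.6]
    - [[0, 0, 0], [0, 0, 0], 0.6]
    - [[0, 0, 0], [0, 0, 0], 0.6]
    - [[0, 0, 0], [0, 0, 0], 0.6]

```text
t: 15.12
ee_pos: [487.9, -111.1, 29.3]
orientation: [-2.919, -1.162, 0.0]
ft_force: [-0.7, -0.2, -0.1]
width: 70.0
grasp_force: 0.0
```

servo_tool:
  steps:
    - [[0, 0, 0], [0, 0, 0], 0.6]
    - [[0, 0, 0.008], [0, 0, 0], 0.6]
    - [[0, 0, 0.014], [0, 0, 0], 0.6]
    - [[0, 0, 0.014], [0, 0, 0], 0.6]
    - [[0, 0, 0.014], [0, 0, 0], 0.6]
    - [[0, 0, 0.008], [0, 0, 0], 0.6]
    - [[0, 0, 0.003], [0, 0, 0], 0.6]
    - [[0, 0, 0], [0, 0, 0], 0.6]

```text
t: 15.78
ee_pos: [488.5, -111.2, 91.1]
orientation: [2.918, 1.162, 0.002]
ft_force: [-0.4, -0.0, -0.5]
width: 70.2
grasp_force: 0.0
```

```bash
python3 - <<'E'
from h import *
d=cam("wrist");P=cloud(d);print(proj(d,(488,-111,97)))
m=(np.hypot(P[...,0]-488,P[...,1]+111)<26)&(P[...,2]>60)&(P[...,2]<105);q=P[m];print(m.sum(),q[:,2].max(),q[q[:,2]>q[:,2].max()-6].mean(0))
cv2.imwrite("pics/e2.png",d["color"])
E
```

```text
[278.29826921 246.49695705]
3717 99.10766052291117 [ 489.53229906 -110.56664718   95.4224967 ]
```

View pics/e2.png

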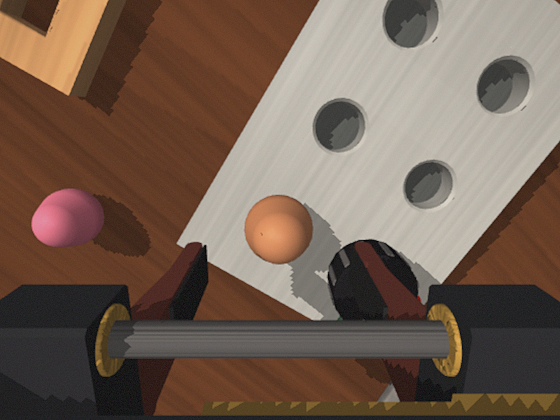

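The egg is in its pocket at pixel (278,229), upright, top at about 97 mm, offset under 2 mm. Next is the near cream egg (465,173) into pocket 4.

servo_tool:
  steps:
    - [[-0.0028, 0.0355, 0], [0, 0, 0], 0.6]
    - [[-0.0028, 0.0355, 0], [0, 0, 0], 0.6]
    - [[-0.0028, 0.0355, 0], [0, 0, 0], 0.6]
    - [[-0.0028, 0.0355, 0], [0, 0, 0], 0.6]
    - [[-0.0028, 0.0355, 0], [0, 0, 0], 0.6]
    - [[-0.0028, 0.0355, 0], [0, 0, 0], 0.6]
    - [[-0.0028, 0.0355, 0], [0, 0, 0], 0.6]
    - [[-0.0028, 0.0355, 0], [0, 0, 0], 0.6]

```text
t: 16.5
ee_pos: [464.5, 174.5, 89.4]
orientation: [-2.919, -1.162, 0.002]
ft_force: [1.2, -0.7, -0.3]
width: 70.3
grasp_force: 0.0
```

servo_tool:
  steps:
    - [[0, 0.0005, -0.006], [0, 0, 0], 0.6]
    - [[0, 0, -0.016], [0, 0, 0], 0.6]
    - [[0, 0, -0.018], [0, 0, 0], 0.6]
    - [[0, 0, -0.018], [0, 0, 0], 0.6]
    - [[0, 0, -0.016], [0, 0, 0], 0.6]
    - [[0, 0, -0.01], [0, 0, 0], 0.6]
    - [[0, 0, -0.006], [0, 0, 0], 0.6]
    - [[0, 0, 0], [0, 0, 0], 0.2]

```text
t: 17.17
ee_pos: [464.6, 172.8, -1.1]
orientation: [-2.919, -1.162, 0.004]
ft_force: [-0.0, 0.1, -0.3]
width: 66.1
grasp_force: 0.0
```

servo_tool:
  steps:
    - [[0, 0, 0], [0, 0, 0], -0.4]
    - [[0, 0, 0], [0, 0, 0], -0.4]
    - [[0, 0, 0], [0, 0, 0], -0.4]
    - [[0, 0, 0], [0, 0, 0], -0.4]
    - [[0, 0, 0], [0, 0, 0], -0.4]
    - [[0, 0, 0], [0, 0, 0], -0.4]
    - [[0, 0, 0], [0, 0, 0], -0.4]
    - [[0, 0, 0], [0, 0, 0], -0.4]

```text
t: 17.83
ee_pos: [465.7, 173.9, 0.8]
orientation: [-2.919, -1.162, -0.001]
ft_force: [-3.5, 3.5, 6.5]
width: 42.6
grasp_force: 30.0
```

servo_tool:
  steps:
    - [[0, 0, 0.006], [0, 0, 0], -0.4]
    - [[0, 0, 0.014], [0, 0, 0], -0.4]
    - [[0, 0, 0.018], [0, 0, 0], -0.4]
    - [[0, 0, 0.018], [0, 0, 0], -0.4]
    - [[0, 0, 0.018], [0, 0, 0], -0.4]
    - [[0, 0, 0.01], [0, 0, 0], -0.4]
    - [[0, 0, 0.006], [0, 0, 0], -0.4]
    - [[0, 0, 0], [0, 0, 0], -0.4]

```text
t: 18.5
ee_pos: [466.4, 173.6, 91.4]
orientation: [2.918, 1.162, 0.004]
ft_force: [-0.2, -0.2, -1.1]
width: 42.7
grasp_force: 30.0
```

servo_tool:
  steps:
    - [[0.0119, -0.0337, 0], [0, 0, 0], -0.4]
    - [[0.0119, -0.0337, 0], [0, 0, 0], -0.4]
    - [[0.0119, -0.0337, 0], [0, 0, 0], -0.4]
    - [[0.0119, -0.0337, 0], [0, 0, 0], -0.4]
    - [[0.0119, -0.0337, 0], [0, 0, 0], -0.4]
    - [[0.0119, -0.0337, 0], [0, 0, 0], -0.4]
    - [[0.0119, -0.0337, 0], [0, 0, 0], -0.4]
    - [[0.0119, -0.0337, 0], [0, 0, 0], -0.4]

```text
t: 19.17
ee_pos: [560.3, -97.9, 89.0]
orientation: [-2.918, -1.162, 0.003]
ft_force: [0.5, -0.3, -0.8]
width: 42.9
grasp_force: 30.0
```

servo_tool:
  steps:
    - [[0, 0, -0.006], [0, 0, 0], -0.4]
    - [[0, 0, -0.012], [0, 0, 0], -0.4]
    - [[0, 0, -0.014], [0, 0, 0], -0.4]
    - [[0, 0, -0.012], [0, 0, 0], -0.4]
    - [[0, 0, -0.008], [0, 0, 0], -0.4]
    - [[0, 0, -0.005], [0, 0, 0], -0.4]
    - [[0, 0, -0.003], [0, 0, 0], -0.4]
    - [[0, 0, -0.0005], [0, 0, 0], -0.4]

```text
t: 19.83
ee_pos: [561.3, -95.8, 29.6]
orientation: [2.917, 1.164, 0.001]
ft_force: [0.4, -1.2, 1.4]
width: 43.0
grasp_force: 30.0
```

servo_tool:
  steps:
    - [[0, 0, -0.0005], [0, 0, 0], -0.4]
    - [[0, 0, 0], [0, 0, 0], 0.05]
    - [[0, 0, 0], [0, 0, 0], 0.1]
    - [[0, 0, 0], [0, 0, 0], 0.3]
    - [[0, 0, 0], [0, 0, 0], 0.6]
    - [[0, 0, 0], [0, 0, 0], 0.6]
    - [[0, 0, 0], [0, 0, 0], 0.6]
    - [[0, 0, 0], [0, 0, 0], 0.6]

```text
t: 20.5
ee_pos: [560.7, -96.1, 29.3]
orientation: [-2.919, -1.162, 0.0]
ft_force: [-0.2, -1.1, -0.6]
width: 70.2
grasp_force: 0.0
```

servo_tool:
  steps:
    - [[0, 0, 0], [0, 0, 0], 0.6]
    - [[0, 0, 0.008], [0, 0, 0], 0.6]
    - [[0, 0, 0.014], [0, 0, 0], 0.6]
    - [[0, 0, 0.014], [0, 0, 0], 0.6]
    - [[0, 0, 0.014], [0, 0, 0], 0.6]
    - [[0, 0, 0.008], [0, 0, 0], 0.6]
    - [[0, 0, 0.003], [0, 0, 0], 0.6]
    - [[0, 0, 0], [0, 0, 0], 0.6]

```text
t: 21.17
ee_pos: [561.3, -96.2, 91.2]
orientation: [2.918, 1.162, 0.002]
ft_force: [-0.5, -0.4, -0.1]
width: 70.2
grasp_force: 0.0
```

```bash
cat > chk.py <<'E'
from h import *
import sys
d=cam(sys.argv[1] if len(sys.argv)>1 else "wrist");P=cloud(d);print(sensors.get_obs()["ee_pos"].round(1))
for n,a,z in [("P1",(647,-152),66),("P2",(633,-82),66),("P3",(574.5,-166.5),66),("P4",(560.5,-96.3),66),("P5",(488,-111),66),("A",(612,170),38),("B",(550.5,119.5),38),("C",(534,189.3),38),("D",(481,104),38),("E",(465,173.5),38)]:
    m=(np.hypot(P[...,0]-a[0],P[...,1]-a[1])<26)&(P[...,2]>z)&(P[...,2]<z+38)
    if m.sum()>150: q=P[m];h=np.percentile(q[:,2],99);print(n,m.sum(),h.round(1),(q[q[:,2]>h-6].mean(0)[:2]-a).round(1))
E
python3 chk.py
```

```text
[560.8 -96.1  90.5]
P4 3692 97.6 [ 1.3 -0. ]
P5 1484 90.5 [11.2  8.8]
B 1301 60.0 [ -1.2 -15.7]
```

servo_tool:
  steps:
    - [[-0.0013, 0.027, 0], [0, 0, 0], 0.6]
    - [[-0.0013, 0.027, 0], [0, 0, 0], 0.6]
    - [[-0.0013, 0.027, 0], [0, 0, 0], 0.6]
    - [[-0.0013, 0.027, 0], [0, 0, 0], 0.6]
    - [[-0.0013, 0.027, 0], [0, 0, 0], 0.6]
    - [[-0.0013, 0.027, 0], [0, 0, 0], 0.6]
    - [[-0.0013, 0.027, 0], [0, 0, 0], 0.6]
    - [[-0.0013, 0.027, 0], [0, 0, 0], 0.6]

```text
t: 21.88
ee_pos: [549.4, 121.0, 89.3]
orientation: [-2.918, -1.162, 0.003]
ft_force: [0.2, 0.9, -0.3]
width: 70.6
grasp_force: 0.0
```

servo_tool:
  steps:
    - [[0, 0, -0.006], [0, 0, 0], 0.6]
    - [[0, 0, -0.016], [0, 0, 0], 0.6]
    - [[0, 0, -0.018], [0, 0, 0], 0.6]
    - [[0, 0, -0.018], [0, 0, 0], 0.6]
    - [[0, 0, -0.016], [0, 0, 0], 0.6]
    - [[0, 0, -0.01], [0, 0, 0], 0.6]
    - [[0, 0, -0.006], [0, 0, 0], 0.6]
    - [[0, 0, 0], [0, 0, 0], 0.2]

```text
t: 22.55
ee_pos: [549.3, 119.3, -1.3]
orientation: [-2.918, -1.162, 0.004]
ft_force: [-0.2, -0.5, 0.5]
width: 66.5
grasp_force: 0.0
```

servo_tool:
  steps:
    - [[0, 0, 0], [0, 0, 0], -0.4]
    - [[0, 0, 0], [0, 0, 0], -0.4]
    - [[0, 0, 0], [0, 0, 0], -0.4]
    - [[0, 0, 0], [0, 0, 0], -0.4]
    - [[0, 0, 0], [0, 0, 0], -0.4]
    - [[0, 0, 0], [0, 0, 0], -0.4]
    - [[0, 0, 0], [0, 0, 0], -0.4]
    - [[0, 0, 0], [0, 0, 0], -0.4]

```text
t: 23.22
ee_pos: [551.1, 120.0, 0.8]
orientation: [2.918, 1.162, 0.002]
ft_force: [-0.0, -0.4, 4.7]
width: 42.8
grasp_force: 30.0
```

servo_tool:
  steps:
    - [[0, 0, 0.006], [0, 0, 0], -0.4]
    - [[0, 0, 0.014], [0, 0, 0], -0.4]
    - [[0, 0, 0.018], [0, 0, 0], -0.4]
    - [[0, 0, 0.018], [0, 0, 0], -0.4]
    - [[0, 0, 0.018], [0, 0, 0], -0.4]
    - [[0, 0, 0.01], [0, 0, 0], -0.4]
    - [[0, 0, 0.006], [0, 0, 0], -0.4]
    - [[0, 0, 0], [0, 0, 0], -0.4]

```text
t: 23.88
ee_pos: [550.9, 120.0, 91.3]
orientation: [2.918, 1.162, 0.003]
ft_force: [-0.3, -0.1, -1.1]
width: 42.9
grasp_force: 30.0
```

servo_tool:
  steps:
    - [[0.003, -0.0358, 0.006], [0, 0, 0], -0.4]
    - [[0.003, -0.0358, 0.008], [0, 0, 0], -0.4]
    - [[0.003, -0.0358, 0.006], [0, 0, 0], -0.4]
    - [[0.003, -0.0358, 0], [0, 0, 0], -0.4]
    - [[0.003, -0.0358, 0], [0, 0, 0], -0.4]
    - [[0.003, -0.0358, 0], [0, 0, 0], -0.4]
    - [[0.003, -0.0358, 0], [0, 0, 0], -0.4]
    - [[0.003, -0.0358, 0], [0, 0, 0], -0.4]

```text
t: 24.55
ee_pos: [573.4, -168.0, 109.0]
orientation: [-2.917, -1.161, 0.003]
ft_force: [-0.0, 0.5, -2.5]
width: 42.6
grasp_force: 30.0
```

servo_tool:
  steps:
    - [[0, 0, -0.01], [0, 0, 0], -0.4]
    - [[0, 0, -0.017], [0, 0, 0], -0.4]
    - [[0, 0, -0.017], [0, 0, 0], -0.4]
    - [[0, 0, -0.016], [0, 0, 0], -0.4]
    - [[0, 0, -0.01], [0, 0, 0], -0.4]
    - [[0, 0, -0.006], [0, 0, 0], -0.4]
    - [[0, 0, -0.003], [0, 0, 0], -0.4]
    - [[0, 0, -0.0015], [0, 0, 0], -0.4]

```text
t: 25.22
ee_pos: [574.8, -166.5, 29.8]
orientation: [2.918, 1.163, 0.0]
ft_force: [-0.0, -1.0, 3.5]
width: 42.7
grasp_force: 30.0
```

servo_tool:
  steps:
    - [[0, 0, -0.0005], [0, 0, 0], -0.4]
    - [[0, 0, 0], [0, 0, 0], 0.05]
    - [[0, 0, 0], [0, 0, 0], 0.1]
    - [[0, 0, 0], [0, 0, 0], 0.3]
    - [[0, 0, 0], [0, 0, 0], 0.6]
    - [[0, 0, 0], [0, 0, 0], 0.6]
    - [[0, 0, 0], [0, 0, 0], 0.6]
    - [[0, 0, 0], [0, 0, 0], 0.6]

```text
t: 25.88
ee_pos: [574.4, -166.5, 29.3]
orientation: [-2.919, -1.162, -0.0]
ft_force: [-0.6, 0.4, -0.8]
width: 70.2
grasp_force: 0.0
```

servo_tool:
  steps:
    - [[0, 0, 0], [0, 0, 0], 0.6]
    - [[0, 0, 0.008], [0, 0, 0], 0.6]
    - [[0, 0, 0.014], [0, 0, 0], 0.6]
    - [[0, 0, 0.014], [0, 0, 0], 0.6]
    - [[0, 0, 0.014], [0, 0, 0], 0.6]
    - [[0, 0, 0.008], [0, 0, 0], 0.6]
    - [[0, 0.018, 0.003], [0, 0, 0], 0.6]
    - [[0, 0.026, 0], [0, 0, 0], 0.6]

```text
t: 26.55
ee_pos: [575.4, -123.8, 91.8]
orientation: [2.918, 1.158, 0.004]
ft_force: [-0.1, 0.5, -0.9]
width: 70.2
grasp_force: 0.0
```

servo_tool:
  steps:
    - [[-0.005, 0.039, 0], [0, 0, 0], 0.6]
    - [[-0.005, 0.039, 0], [0, 0, 0], 0.6]
    - [[-0.005, 0.039, 0], [0, 0, 0], 0.6]
    - [[-0.005, 0.039, 0], [0, 0, 0], 0.6]
    - [[-0.005, 0.039, 0], [0, 0, 0], 0.6]
    - [[-0.005, 0.039, 0], [0, 0, 0], 0.6]
    - [[-0.005, 0.039, 0], [0, 0, 0], 0.6]
    - [[-0.005, 0.039, 0], [0, 0, 0], 0.6]

```text
t: 27.22
ee_pos: [533.8, 191.3, 90.6]
orientation: [2.919, 1.162, 0.0]
ft_force: [0.4, -0.8, -1.1]
width: 70.3
grasp_force: 0.0
```

servo_tool:
  steps:
    - [[0, 0, -0.006], [0, 0, 0], 0.6]
    - [[0, 0, -0.016], [0, 0, 0], 0.6]
    - [[0, 0, -0.018], [0, 0, 0], 0.6]
    - [[0, 0, -0.018], [0, 0, 0], 0.6]
    - [[0, 0, -0.016], [0, 0, 0], 0.6]
    - [[0, 0, -0.01], [0, 0, 0], 0.6]
    - [[0, 0, -0.006], [0, 0, 0], 0.6]
    - [[0, 0, 0], [0, 0, 0], 0.2]

```text
t: 27.88
ee_pos: [533.7, 188.9, -0.7]
orientation: [-2.919, -1.162, 0.003]
ft_force: [-0.4, -0.5, 0.2]
width: 66.5
grasp_force: 0.0
```

servo_tool:
  steps:
    - [[0, 0, 0], [0, 0, 0], -0.4]
    - [[0, 0, 0], [0, 0, 0], -0.4]
    - [[0, 0, 0], [0, 0, 0], -0.4]
    - [[0, 0, 0], [0, 0, 0], -0.4]
    - [[0, 0, 0], [0, 0, 0], -0.4]
    - [[0, 0, 0], [0, 0, 0], -0.4]
    - [[0, 0, 0], [0, 0, 0], -0.4]
    - [[0, 0, 0], [0, 0, 0], -0.4]

```text
t: 28.55
ee_pos: [534.9, 189.7, 0.8]
orientation: [2.919, 1.162, 0.002]
ft_force: [0.1, 0.2, 5.4]
width: 43.1
grasp_force: 30.0
```

servo_tool:
  steps:
    - [[0, 0, 0.006], [0, 0, 0], -0.4]
    - [[0, 0, 0.014], [0, 0, 0], -0.4]
    - [[0, 0, 0.018], [0, 0, 0], -0.4]
    - [[0, 0, 0.02], [0, 0, 0], -0.4]
    - [[0, 0, 0.02], [0, 0, 0], -0.4]
    - [[0, 0, 0.018], [0, 0, 0], -0.4]
    - [[0, 0, 0.01], [0, 0, 0], -0.4]
    - [[0, 0, 0.004], [0, 0, 0], -0.4]

```text
t: 29.22
ee_pos: [535.1, 189.7, 111.9]
orientation: [2.919, 1.162, 0.004]
ft_force: [-0.0, -0.6, -0.9]
width: 43.0
grasp_force: 30.0
```

servo_tool:
  steps:
    - [[0.0123, -0.0339, 0], [0, 0, 0], -0.4]
    - [[0.0123, -0.0339, 0], [0, 0, 0], -0.4]
    - [[0.0123, -0.0339, 0], [0, 0, 0], -0.4]
    - [[0.0123, -0.0339, 0], [0, 0, 0], -0.4]
    - [[0.0123, -0.0339, 0], [0, 0, 0], -0.4]
    - [[0.0123, -0.0339, 0], [0, 0, 0], -0.4]
    - [[0.0123, -0.0339, 0], [0, 0, 0], -0.4]
    - [[0.0123, -0.0339, 0], [0, 0, 0], -0.4]

```text
t: 29.88
ee_pos: [632.2, -83.4, 109.0]
orientation: [-2.918, -1.162, 0.003]
ft_force: [0.4, 0.1, -1.0]
width: 42.7
grasp_force: 30.0
```

servo_tool:
  steps:
    - [[0, 0, -0.01], [0, 0, 0], -0.4]
    - [[0, 0, -0.017], [0, 0, 0], -0.4]
    - [[0, 0, -0.017], [0, 0, 0], -0.4]
    - [[0, 0, -0.016], [0, 0, 0], -0.4]
    - [[0, 0, -0.01], [0, 0, 0], -0.4]
    - [[0, 0, -0.006], [0, 0, 0], -0.4]
    - [[0, 0, -0.003], [0, 0, 0], -0.4]
    - [[0, 0, -0.0015], [0, 0, 0], -0.4]

```text
t: 30.55
ee_pos: [633.1, -81.7, 29.8]
orientation: [2.918, 1.163, 0.0]
ft_force: [-0.9, -1.6, 2.9]
width: 42.8
grasp_force: 30.0
```

servo_tool:
  steps:
    - [[0, 0, -0.0005], [0, 0, 0], -0.4]
    - [[0, 0, 0], [0, 0, 0], 0.05]
    - [[0, 0, 0], [0, 0, 0], 0.1]
    - [[0, 0, 0], [0, 0, 0], 0.3]
    - [[0, 0, 0], [0, 0, 0], 0.6]
    - [[0, 0, 0], [0, 0, 0], 0.6]
    - [[0, 0, 0], [0, 0, 0], 0.6]
    - [[0, 0, 0], [0, 0, 0], 0.6]

```text
t: 31.22
ee_pos: [632.8, -81.7, 29.3]
orientation: [-2.919, -1.162, -0.0]
ft_force: [0.2, -0.2, 0.7]
width: 70.0
grasp_force: 0.0
```

servo_tool:
  steps:
    - [[0, 0, 0], [0, 0, 0], 0.6]
    - [[0, 0, 0.008], [0, 0, 0], 0.6]
    - [[0, 0, 0.014], [0, 0, 0], 0.6]
    - [[0, 0, 0.014], [0, 0, 0], 0.6]
    - [[0, 0, 0.014], [0, 0, 0], 0.6]
    - [[0, 0, 0.008], [0, 0, 0], 0.6]
    - [[0, 0, 0.003], [0, 0, 0], 0.6]
    - [[0, 0, 0], [0, 0, 0], 0.6]

```text
t: 31.88
ee_pos: [633.6, -81.9, 92.0]
orientation: [2.918, 1.162, 0.003]
ft_force: [-0.9, 0.1, -0.2]
width: 70.3
grasp_force: 0.0
```

servo_tool:
  steps:
    - [[-0.0026, 0.0315, 0], [0, 0, 0], 0.6]
    - [[-0.0026, 0.0315, 0], [0, 0, 0], 0.6]
    - [[-0.0026, 0.0315, 0], [0, 0, 0], 0.6]
    - [[-0.0026, 0.0315, 0], [0, 0, 0], 0.6]
    - [[-0.0026, 0.0315, 0], [0, 0, 0], 0.6]
    - [[-0.0026, 0.0315, 0], [0, 0, 0], 0.6]
    - [[-0.0026, 0.0315, 0], [0, 0, 0], 0.6]
    - [[-0.0026, 0.0315, 0], [0, 0, 0], 0.6]

```text
t: 32.55
ee_pos: [611.1, 171.6, 89.6]
orientation: [-2.919, -1.162, 0.002]
ft_force: [0.2, -0.6, 0.8]
width: 70.2
grasp_force: 0.0
```

servo_tool:
  steps:
    - [[0, 0, -0.006], [0, 0, 0], 0.6]
    - [[0, 0, -0.016], [0, 0, 0], 0.6]
    - [[0, 0, -0.018], [0, 0, 0], 0.6]
    - [[0, 0, -0.018], [0, 0, 0], 0.6]
    - [[0, 0, -0.016], [0, 0, 0], 0.6]
    - [[0, 0, -0.01], [0, 0, 0], 0.6]
    - [[0, 0, -0.006], [0, 0, 0], 0.6]
    - [[0, 0, 0], [0, 0, 0], 0.2]

```text
t: 33.22
ee_pos: [610.9, 169.7, -1.3]
orientation: [-2.919, -1.162, 0.004]
ft_force: [-0.2, -0.3, -0.1]
width: 66.5
grasp_force: 0.0
```

servo_tool:
  steps:
    - [[0, 0, 0], [0, 0, 0], -0.4]
    - [[0, 0, 0], [0, 0, 0], -0.4]
    - [[0, 0, 0], [0, 0, 0], -0.4]
    - [[0, 0, 0], [0, 0, 0], -0.4]
    - [[0, 0, 0], [0, 0, 0], -0.4]
    - [[0, 0, 0], [0, 0, 0], -0.4]
    - [[0, 0, 0], [0, 0, 0], -0.4]
    - [[0, 0, 0], [0, 0, 0], -0.4]

```text
t: 33.88
ee_pos: [612.6, 170.4, 0.9]
orientation: [2.918, 1.162, 0.002]
ft_force: [0.4, -0.3, 5.6]
width: 42.8
grasp_force: 30.0
```

servo_tool:
  steps:
    - [[0, 0, 0.006], [0, 0, 0], -0.4]
    - [[0, 0, 0.014], [0, 0, 0], -0.4]
    - [[0, 0, 0.018], [0, 0, 0], -0.4]
    - [[0, 0, 0.02], [0, 0, 0], -0.4]
    - [[0, 0, 0.02], [0, 0, 0], -0.4]
    - [[0, 0, 0.018], [0, 0, 0], -0.4]
    - [[0, 0, 0.01], [0, 0, 0], -0.4]
    - [[0, 0, 0.004], [0, 0, 0], -0.4]

```text
t: 34.55
ee_pos: [612.9, 170.6, 112.7]
orientation: [2.918, 1.162, 0.005]
ft_force: [0.2, 0.6, -0.8]
width: 42.9
grasp_force: 30.0
```

servo_tool:
  steps:
    - [[0.0044, -0.0403, 0], [0, 0, 0], -0.4]
    - [[0.0044, -0.0403, 0], [0, 0, 0], -0.4]
    - [[0.0044, -0.0403, 0], [0, 0, 0], -0.4]
    - [[0.0044, -0.0403, 0], [0, 0, 0], -0.4]
    - [[0.0044, -0.0403, 0], [0, 0, 0], -0.4]
    - [[0.0044, -0.0403, 0], [0, 0, 0], -0.4]
    - [[0.0044, -0.0403, 0], [0, 0, 0], -0.4]
    - [[0.0044, -0.0403, 0], [0, 0, 0], -0.4]

```text
t: 35.22
ee_pos: [646.3, -153.9, 109.5]
orientation: [-2.918, -1.162, 0.002]
ft_force: [1.2, 0.2, -0.6]
width: 43.3
grasp_force: 30.0
```

servo_tool:
  steps:
    - [[0, 0, -0.01], [0, 0, 0], -0.4]
    - [[0, 0, -0.017], [0, 0, 0], -0.4]
    - [[0, 0, -0.017], [0, 0, 0], -0.4]
    - [[0, 0, -0.016], [0, 0, 0], -0.4]
    - [[0, 0, -0.01], [0, 0, 0], -0.4]
    - [[0, 0, -0.006], [0, 0, 0], -0.4]
    - [[0, 0, -0.003], [0, 0, 0], -0.4]
    - [[0, 0, -0.0015], [0, 0, 0], -0.4]

```text
t: 35.88
ee_pos: [647.2, -152.1, 30.0]
orientation: [2.918, 1.163, -0.001]
ft_force: [-2.6, -1.7, 5.7]
width: 42.8
grasp_force: 30.0
```

servo_tool:
  steps:
    - [[0, 0, 0], [0, 0, 0], -0.4]
    - [[0, 0, 0], [0, 0, 0], 0.05]
    - [[0, 0, 0], [0, 0, 0], 0.1]
    - [[0, 0, 0], [0, 0, 0], 0.3]
    - [[0, 0, 0], [0, 0, 0], 0.6]
    - [[0, 0, 0], [0, 0, 0], 0.6]
    - [[0, 0, 0], [0, 0, 0], 0.6]
    - [[0, 0, 0], [0, 0, 0], 0.6]

```text
t: 36.55
ee_pos: [647.2, -152.1, 29.8]
orientation: [2.919, 1.162, 0.0]
ft_force: [-0.2, -0.3, -0.9]
width: 70.1
grasp_force: 0.0
```

servo_tool:
  steps:
    - [[0, 0, 0], [0, 0, 0], 0.6]
    - [[0, 0, 0.008], [0, 0, 0], 0.6]
    - [[0, 0, 0.014], [0, 0, 0], 0.6]
    - [[0, 0, 0.014], [0, 0, 0], 0.6]
    - [[0, 0, 0.014], [0, 0, 0], 0.6]
    - [[0, 0, 0.014], [0, 0, 0], 0.6]
    - [[-0.01, 0.02, 0.013], [0, 0, 0], 1]
    - [[-0.02, 0.035, 0.01], [0, 0, 0], 1]

```text
t: 37.22
ee_pos: [620.0, -99.3, 119.9]
orientation: [2.917, 1.156, 0.008]
ft_force: [1.5, 1.0, 0.2]
width: 80.1
grasp_force: 0.0
```

servo_tool:
  steps:
    - [[-0.014, 0.04, 0], [0, 0, 0], 1]
    - [[-0.014, 0.04, 0], [0, 0, 0], 1]
    - [[-0.014, 0.04, 0], [0, 0, 0], 1]
    - [[-0.014, 0.04, 0], [0, 0, 0], 1]
    - [[-0.014, 0.04, 0], [0, 0, 0], 1]
    - [[-0.014, 0.04, 0], [0, 0, 0], 1]
    - [[-0.014, 0.04, 0], [0, 0, 0], 1]
    - [[-0.014, 0.04, 0], [0, 0, 0], 1]

```text
t: 37.88
ee_pos: [506.7, 219.4, 118.5]
orientation: [2.919, 1.162, 0.003]
ft_force: [0.5, -0.4, -0.1]
width: 88.0
grasp_force: 0.0
```

```bash
python3 chk.py top; python3 - <<'E'
from h import *
import pickle
d=cam("top");pickle.dump(d,open("top2.pkl","wb"));cv2.imwrite("pics/top2.png",cv2.resize(d["color"],(784,588)))
E
```

```text
[504.6 225.3 118.5]
P1 298 97.6 [-1. -1.]
P2 298 98.3 [ 0.1 -0.1]
P3 308 98.6 [-0.5 -0.3]
P4 306 97.6 [-0.   0.4]
P5 300 97.9 [-0.1  0.9]
```

View pics/top2.png

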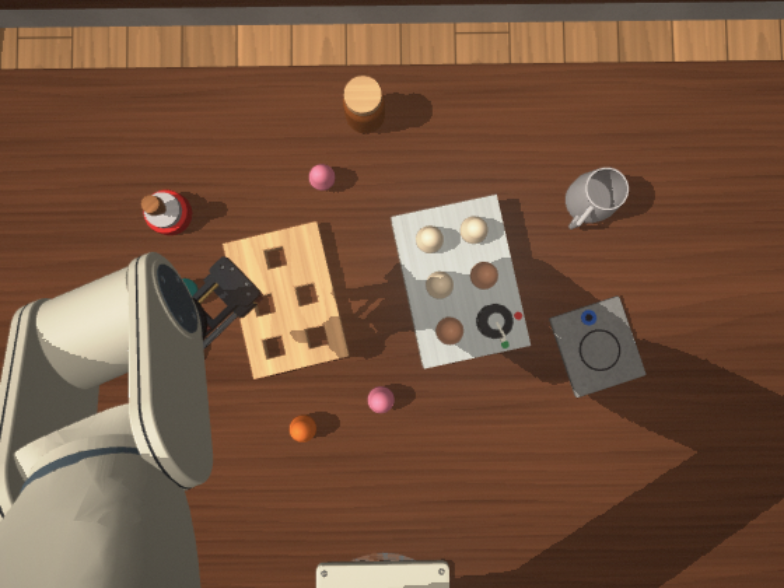

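All five eggs sit within 2 mm of their pocket centres, and the pointer is at the green mark (505,344). The pitcher and tamper haven't moved. The arm hides the cup here, so I go above it for a wrist look.

servo_tool:
  steps:
    - [[-0.003, 0.02, 0.005], [0, 0, 3.3], 1]
    - [[-0.003, 0.02, 0.005], [0, 0, 3.3], 1]
    - [[-0.003, 0.02, 0.005], [0, 0, 3.3], 1]
    - [[-0.003, 0.02, 0.005], [0, 0, 3.3], 1]
    - [[-0.003, 0.02, 0.005], [0, 0, 3.3], 1]
    - [[-0.003, 0.02, 0.005], [0, 0, 3.3], 1]
    - [[-0.003, 0.02, 0], [0, 0, 3.3], 1]
    - [[-0.003, 0.02, 0], [0, 0, 3.3], 1]

```text
t: 38.65
ee_pos: [483.9, 378.1, 148.6]
orientation: [2.574, 1.801, 0.004]
ft_force: [0.1, -0.4, 0.2]
width: 87.7
grasp_force: 0.0
```

servo_tool:
  steps:
    - [[0, 0, 0], [0, 0, 0], 1]
    - [[0, 0, 0], [0, 0, 0], 1]
    - [[0, 0, 0], [0, 0, 0], 1]
    - [[0, 0, 0], [0, 0, 0], 1]
    - [[0, 0, 0], [0, 0, 0], 1]
    - [[0, 0, 0], [0, 0, 0], 1]
    - [[0, 0, 0], [0, 0, 0], 1]
    - [[0, 0, 0], [0, 0, 0], 1]

```text
t: 39.32
ee_pos: [483.2, 377.2, 146.8]
orientation: [-2.577, -1.797, 0.0]
ft_force: [-0.1, -0.1, -1.4]
width: 87.8
grasp_force: 0.0
```

```bash
cat > cup.py <<'E'
from h import *
import pickle
o=sensors.get_obs();print(o["ee_pos"].round(1),np.degrees(np.arctan2(*R.from_rotvec(o["orientation"]).as_matrix()[1::-1,1])).round(1))
d=cam("wrist");P=cloud(d);cv2.imwrite("pics/cup.png",d["color"]);v,u=np.mgrid[:420,:560]
m=(abs(P[...,2]-46)<3)&(v<300)&(P[...,1]>300);c=np.argwhere(m)[:,::-1].astype(np.float32)
print(m.sum(),P[m].mean(0))
q=P[m];A=np.c_[2*q[:,:2],np.ones(len(q))];s=np.linalg.lstsq(A,(q[:,:2]**2).sum(1),rcond=None)[0];print("rim circle",s[:2],np.sqrt(s[2]+s[0]**2+s[1]**2))
hs=cv2.cvtColor(d["color"],cv2.COLOR_BGR2HSV);b=(hs[...,0]>100)&(hs[...,0]<130)&(hs[...,1]>120)&(hs[...,2]>60)
n,l,st,cc=cv2.connectedComponentsWithStats(b.astype(np.uint8))
for i in range(1,n):
    if st[i][4]>10: p=ray(d,*cc[i],44);print("blue",cc[i].round(),st[i][4],p.round(1),"dir",np.degrees(np.arctan2(p[1]-s[1],p[0]-s[0])).round(1),np.hypot(*(p[:2]-s[:2])).round(1))
E
python3 cup.py
python3 - <<'E'
from h import *
import pickle
for f in("top.pkl","top2.pkl"):
    d=pickle.load(open(f,"rb"));g=cv2.cvtColor(d["color"],cv2.COLOR_BGR2GRAY)
    W=cv2.getPerspectiveTransform(np.float32([proj(d,(x,y,12)) for x,y in((500,-410),(500,-310),(400,-310),(400,-410))]),np.float32([[0,0],[400,0],[400,400],[0,400]]))
    w=cv2.warpPerspective(g,W,(400,400));t=cv2.adaptiveThreshold(cv2.GaussianBlur(w,(5,5),0),255,cv2.ADAPTIVE_THRESH_MEAN_C,cv2.THRESH_BINARY_INV,61,8)
    for c in cv2.findContours(t,cv2.RETR_EXTERNAL,cv2.CHAIN_APPROX_NONE)[0]:
        e=cv2.fitEllipse(c) if len(c)>300 else None
        if e and 50*4<e[1][0]<80*4: print(f,"ring",500-e[0][1]/4,-410+e[0][0]/4,np.array(e[1])/4)
E
```

```text
[483.2 377.2 146.8] -20.2
2218 [573.94980862 353.84278415  45.08981547]
rim circle [575.73762269 413.62257478] 120.85528587388842
blue [262. 191.] 38 [471.8 388.3  44. ] dir -166.3 107.0
top.pkl ring 451.0718650817871 -366.07078552246094 [70.13522339 70.25354004]
top2.pkl ring 451.0567436218262 -366.0799674987793 [69.75861359 69.85829926]
```

View pics/cup.png

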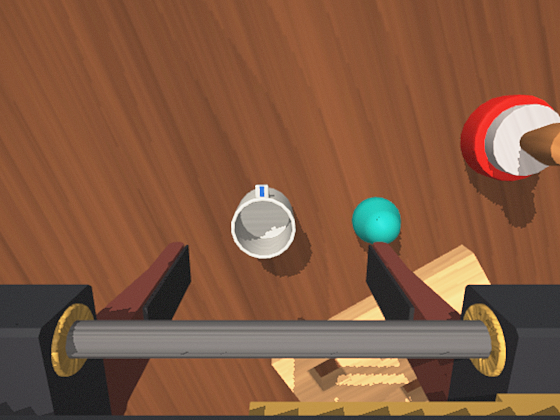

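The cup was knocked: it is now at pixel (264,228), with its blue spout stripe at (262,191). The teal egg at (377,220) is a decoy that must stay clear of the fingers.

```bash
cat > cup2.py <<'E'
from h import *
import sys
u0,v0,z0=map(float,sys.argv[1:4])
o=sensors.get_obs();yaw=np.degrees(np.arctan2(*R.from_rotvec(o["orientation"]).as_matrix()[1::-1,1]));print(o["ee_pos"].round(1),yaw.round(1))
d=cam("wrist");P=cloud(d);v,u=np.mgrid[:420,:560]
m=(abs(P[...,2]-z0)<4)&(np.hypot(u-u0,v-v0)<60)
q=P[m];s=np.array(cv2.fitEllipse(cv2.convexHull(np.float32(q[:,:2])))[0]);A=np.c_[2*q[:,:2],np.ones(len(q))];t=np.linalg.lstsq(A,(q[:,:2]**2).sum(1),rcond=None)[0]
print("rim",s.round(1),"lsq",t[:2].round(1),np.sqrt(t[2]+t[0]**2+t[1]**2).round(1),P[m][:,2].mean())
hs=cv2.cvtColor(d["color"],cv2.COLOR_BGR2HSV);b=(hs[...,0]>100)&(hs[...,0]<130)&(hs[...,1]>120)&(hs[...,2]>60)&(np.hypot(u-u0,v-v0)<60)
c=np.argwhere(b).mean(0)[::-1];p=ray(d,*c,z0);print("blue",p.round(1),np.degrees(np.arctan2(p[1]-t[1],p[0]-t[0])).round(1),np.hypot(*(p[:2]-t[:2])).round(1))
tq=(hs[...,0]>75)&(hs[...,0]<98)&(hs[...,1]>120)&(v<240)
if tq.sum()>100: c=np.argwhere(tq).mean(0)[::-1];print("teal",ray(d,*c,25).round(1),tq.sum(),P[tq].mean(0).round(1))
E
python3 cup2.py 264 228 46
```

```text
[483.1 377.3 146.8] -20.2
rim [463.3 361. ] lsq [462.6 360. ] 27.1 45.892007292745895
blue [472.  388.9  46. ] 72.0 30.4
teal [558.8 323.   25. ] 1706 [555.8 330.1  42.2]
```

servo_tool:
  steps:
    - [[-0.005, -0.004, -0.01], [0, 0, 0], 1]
    - [[-0.005, -0.004, -0.015], [0, 0, 0], 1]
    - [[-0.005, -0.004, -0.015], [0, 0, 0], 1]
    - [[-0.0055, -0.005, -0.015], [0, 0, 0], 1]
    - [[0, 0, -0.015], [0, 0, 1], 1]
    - [[0, 0, -0.015], [0, 0, 1], 1]
    - [[0, 0, -0.01], [0, 0, 0], 1]
    - [[0, 0, -0.005], [0, 0, 0], 1]

```text
t: 40.08
ee_pos: [461.9, 360.1, 45.4]
orientation: [2.545, 1.842, -0.003]
ft_force: [-0.2, 0.5, -0.1]
width: 87.6
grasp_force: 0.0
```

```bash
python3 cup2.py 275 215 46
```

```text
[461.9 360.1  45.4] -18.2
rim [462.9 361.8] lsq [462.9 364.1] 24.3 46.002721300588206
blue [472. 389.  46.] 70.0 26.5
teal [560.  331.9  25. ] 2088 [555.9 337.2  35.7]
```

servo_tool:
  steps:
    - [[0, 0.001, -0.01], [0, 0, 0], 1]
    - [[0, 0, -0.014], [0, 0, 0], 1]
    - [[0, 0, -0.014], [0, 0, 0], 1]
    - [[0, 0, -0.012], [0, 0, 0], 1]
    - [[0, 0, -0.007], [0, 0, 0], 1]
    - [[0, 0, -0.003], [0, 0, 0], 1]
    - [[0, 0, 0], [0, 0, 0], 1]
    - [[0, 0, 0], [0, 0, 0], -0.2]

```text
t: 40.8
ee_pos: [462.8, 361.7, -13.0]
orientation: [-2.545, -1.843, -0.001]
ft_force: [0.4, 0.3, -1.2]
width: 83.8
grasp_force: 0.0
```

servo_tool:
  steps:
    - [[0, 0, 0], [0, 0, 0], -0.2]
    - [[0, 0, 0], [0, 0, 0], -0.2]
    - [[0, 0, 0], [0, 0, 0], -0.2]
    - [[0, 0, 0], [0, 0, 0], -0.2]
    - [[0, 0, 0], [0, 0, 0], -0.2]
    - [[0, 0, 0], [0, 0, 0], -0.2]
    - [[0, 0, 0], [0, 0, 0], -0.2]
    - [[0, 0, 0], [0, 0, 0], -0.2]

```text
t: 41.47
ee_pos: [462.8, 361.7, -12.9]
orientation: [2.544, 1.843, 0.001]
ft_force: [-0.6, 0.2, 5.7]
width: 55.8
grasp_force: 30.0
```

servo_tool:
  steps:
    - [[0, 0, 0.006], [0, 0, 0], -0.2]
    - [[0, 0, 0.016], [0, 0, 0], -0.2]
    - [[0, 0, 0.022], [0, 0, 0], -0.2]
    - [[0, 0, 0.025], [0, 0, 0], -0.2]
    - [[0, 0, 0.025], [0, 0, 0], -0.2]
    - [[0, 0, 0.022], [0, 0, 0], -0.2]
    - [[0, -0.01, 0.018], [0, 0, 0], -0.2]
    - [[0, -0.02, 0.011], [0, 0, 0], -0.2]

```text
t: 42.13
ee_pos: [463.5, 333.2, 134.2]
orientation: [-2.543, -1.844, -0.006]
ft_force: [0.2, 0.6, -0.7]
width: 55.9
grasp_force: 30.0
```

servo_tool:
  steps:
    - [[0, -0.029, 0], [0, 0, -2.3], -0.2]
    - [[0, -0.029, 0], [0, 0, -2.3], -0.2]
    - [[0, -0.029, 0], [0, 0, -2.3], -0.2]
    - [[0, -0.029, 0], [0, 0, -2.3], -0.2]
    - [[0, -0.029, 0], [0, 0, -2.3], -0.2]
    - [[0, -0.029, 0], [0, 0, -2.3], -0.2]
    - [[0, -0.029, 0], [0, 0, -2.3], -0.2]
    - [[0, -0.029, 0], [0, 0, -2.3], -0.2]

```text
t: 42.8
ee_pos: [462.0, 98.1, 131.8]
orientation: [-2.807, -1.409, 0.001]
ft_force: [0.8, -1.3, -0.6]
width: 55.9
grasp_force: 30.0
```

servo_tool:
  steps:
    - [[0, -0.029, 0], [0, 0, -2.3], -0.2]
    - [[0, -0.029, 0], [0, 0, -2.3], -0.2]
    - [[0, -0.029, 0], [0, 0, -2.3], -0.2]
    - [[0, -0.029, 0], [0, 0, -2.3], -0.2]
    - [[0, -0.029, 0], [0, 0, -2.3], -0.2]
    - [[0, -0.029, 0], [0, 0, -2.3], -0.2]
    - [[0, -0.029, 0], [0, 0, -2.3], -0.2]
    - [[0, -0.029, 0], [0, 0, -2.3], -0.2]

```text
t: 43.47
ee_pos: [462.0, -133.8, 131.8]
orientation: [-2.997, -0.942, 0.0]
ft_force: [1.5, 0.2, -0.5]
width: 55.9
grasp_force: 30.0
```

servo_tool:
  steps:
    - [[-0.001, -0.029, 0], [0, 0, -2.3], -0.2]
    - [[-0.002, -0.029, 0], [0, 0, -2.3], -0.2]
    - [[-0.002, -0.029, 0], [0, 0, -2.3], -0.2]
    - [[-0.002, -0.029, 0], [0, 0, -2.3], -0.2]
    - [[-0.002, -0.029, 0], [0, 0, -2.3], -0.2]
    - [[-0.002, -0.029, 0], [0, 0, -2.3], -0.2]
    - [[0, -0.02, 0], [0, 0, -2.3], -0.2]
    - [[0, -0.008, 0], [0, 0, -1.8], -0.2]

```text
t: 44.13
ee_pos: [451.3, -337.0, 131.9]
orientation: [3.107, 0.461, 0.001]
ft_force: [1.1, -0.8, -1.6]
width: 55.7
grasp_force: 30.0
```

```bash
python3 - <<'E'
from h import *
o=sensors.get_obs();print(o["ee_pos"],o["width"],o["grasp_force"]);z=o["ee_pos"][2]+13+46
d=cam("wrist");cv2.imwrite("pics/c3.png",d["color"])
P=cloud(d);m=(abs(P[...,2]-z)<4)&(np.hypot(*(P[...,:2]-o["ee_pos"][:2]).transpose(2,0,1))<32);print(m.sum(),z,P[m].mean(0))
E
python3 cup2.py 279 215 $(python3 -c "
from workcell import sensors;print(sensors.get_obs()['ee_pos'][2]+59)")
```

```text
[ 451.34213964 -336.99742463  131.85501236] 55.676818257030526 29.99917857348919
3038 190.85501236310526 [ 462.44030614 -333.52610152  190.65720049]
[ 451.4 -337.   131.8] -73.2
rim [ 473.3 -330.7] lsq [ 470.1 -331.3] 10.3 190.2912471886525
blue [ 478.6 -328.6  190.8] 17.4 8.9
```

View pics/c3.png

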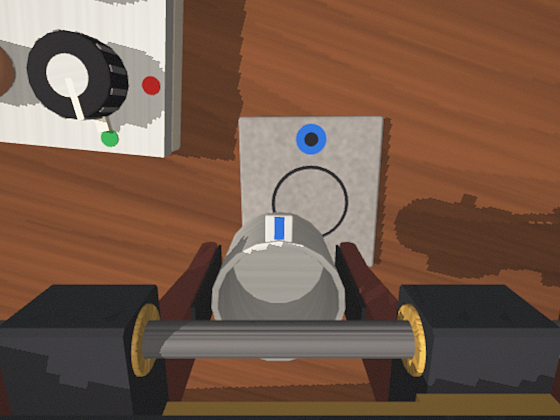

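The held cup's spout stripe is at (279,228), pointing at 17.2° against the 17.1° needed. The ring is at (310,203) and the port at (311,139). Moving over and lowering.

servo_tool:
  steps:
    - [[0, -0.01, -0.012], [0, 0, 0], -0.2]
    - [[0, -0.01, -0.016], [0, 0, 0], -0.2]
    - [[0, -0.0085, -0.016], [0, 0, 0], -0.2]
    - [[0, 0, -0.016], [0, 0, 0], -0.2]
    - [[0, 0, -0.016], [0, 0, 0], -0.2]
    - [[0, 0, -0.012], [0, 0, 0], -0.2]
    - [[0, 0, -0.006], [0, 0, 0], -0.2]
    - [[0, 0, 0], [0, 0, 0], -0.2]

```text
t: 44.9
ee_pos: [450.8, -361.6, 36.0]
orientation: [-3.104, -0.469, 0.003]
ft_force: [-0.1, 0.0, -1.7]
width: 55.9
grasp_force: 30.0
```

servo_tool:
  steps:
    - [[0, 0, -0.008], [0, 0, 0], -0.2]
    - [[0, 0, -0.01], [0, 0, 0], -0.2]
    - [[0, 0, -0.009], [0, 0, 0], -0.2]
    - [[0, 0, -0.005], [0, 0, 0], -0.2]
    - [[0, 0, -0.003], [0, 0, 0], -0.2]
    - [[0, 0, -0.0015], [0, 0, 0], -0.2]
    - [[0, 0, -0.001], [0, 0, 0], -0.2]
    - [[0, 0, 0], [0, 0, 0], -0.2]

```text
t: 45.57
ee_pos: [451.6, -363.1, 0.3]
orientation: [3.106, 0.468, 0.0]
ft_force: [0.3, -0.4, -0.9]
width: 55.8
grasp_force: 30.0
```

servo_tool:
  steps:
    - [[0, -0.003, 0], [0, 0, 0], -0.2]
    - [[0, 0, 0], [0, 0, 0], -0.2]
    - [[0, 0, -0.0006], [0, 0, 0], -0.2]
    - [[0, 0, 0], [0, 0, 0], 0.3]
    - [[0, 0, 0], [0, 0, 0], 0.4]
    - [[0, 0, 0], [0, 0, 0], 0.9]
    - [[0, 0, 0], [0, 0, 0], 0.9]
    - [[0, 0, 0], [0, 0, 0], 0.9]

```text
t: 46.23
ee_pos: [451.6, -366.0, -0.2]
orientation: [3.106, 0.468, 0.0]
ft_force: [-0.0, 0.4, 0.3]
width: 77.7
grasp_force: 0.0
```

servo_tool:
  steps:
    - [[0, 0, 0], [0, 0, 0], 0.9]
    - [[0, 0, 0], [0, 0, 0], 0.9]
    - [[0, 0, 0.01], [0, 0, 0], 0.9]
    - [[0, 0, 0.018], [0, 0, 0], 0.9]
    - [[0, 0, 0.02], [0, 0, 0], 0.9]
    - [[0, 0, 0.025], [0, 0, 0], 0.9]
    - [[0, 0, 0.025], [0, 0, 0], 0.9]
    - [[0, 0, 0.02], [0, 0, 0], 0.9]

```text
t: 46.9
ee_pos: [451.9, -366.3, 120.2]
orientation: [3.105, 0.467, 0.002]
ft_force: [0.6, -0.4, -0.7]
width: 83.0
grasp_force: 0.0
```

```bash
python3 cup2.py 279 215 58; python3 chk.py top; python3 - <<'E'
from h import *
d=cam("top");cv2.imwrite("pics/f.png",cv2.resize(np.hstack([cam("side")["color"],d["color"]]),(800,300)))
E
```

```text
[ 451.9 -366.3  120.2] -72.9
rim [ 451.1 -366.3] lsq [ 449.6 -366.8] 27.2 57.889024223616296
blue [ 478.6 -357.9   58. ] 17.0 30.3
[ 453.6 -367.7  121.9]
P1 298 97.9 [-1.  -0.7]
P2 298 98.1 [-0.  -0.4]
P3 307 98.9 [-0.4 -0.5]
P4 305 98.9 [-0.6 -0.9]
P5 302 98.1 [0.2 0.7]
```

View pics/f.png

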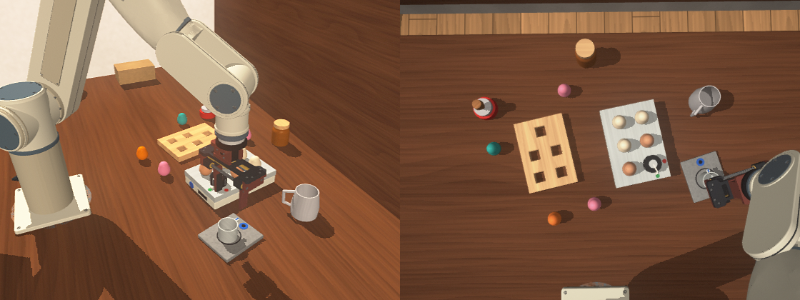

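The cup stands within 2 mm of the ring's centre with its spout at 17.0° (17.1° wanted). All five eggs are in their pockets and the bystanders look unmoved, so I hand in.

```bash
python3 -c "
from workcell import close_job;print(close_job())"
```

```text
the job is handed in; nothing more can be done
None
```

I handed the job in at about 47 s, and no verdict came back: the collar was locked first, all five eggs are within 2 mm of their pocket centres, the cup stands within 2 mm of the ring's centre with its spout at the blue port, and the pitcher and tamper look unmoved.

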